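Lay the bars of a classroom xylophone in order of length

ROBOT

A 7-joint arm with a two-finger parallel gripper is mounted at the origin on the work surface. World frame = base frame: x ahead of the robot, y to its left, z up, the work surface at z = 0. Lengths are in m, angles in degrees, forces in N, time in s.
With the tool pointing down it reaches from about 0.425 to 0.875 m from the base axis. Payload 4.7 kg.
Tool frame: the origin (TCP) lies midway between the tips of the shut fingers; the grasp point (between the pads) lies 19 mm behind it (env.grip_depth is the distance from the TCP to the grasp point, in m); z points along the fingers, y is the line along which they close (so a half turn about z gives the same grasp; the last joint's range is limited). The gripper opens to 87 mm and grips with 3 to 60 N. Pads are 19 mm wide; open, the fingers measure 117 mm over their backs; the gripper's body (75 mm by 190 mm) begins 51 mm behind the grasp point.
Start: joints at [-73.562, 18.392, -4.016, 83.108, 1.295, 78.541, -3.26], TCP at [0.175, 0.626, 0.186] pointing down, gripper open.
Joint ranges: [-163.93, 163.93], [-17.29, 119.83], [-79.2, 71.16], [3.27, 140.29], [-89.18, 269.18], [5.43, 117.66], [-154.24, 154.24]. Speed limits (degrees/s): [147.25, 147.25, 180, 180, 180, 180, 180].

INTERFACE

Orientations are given as [roll, pitch, yaw] about the fixed x, y, z axes, in that order (R = Rz(yaw) Ry(pitch) Rx(roll)).
In Python, from cell import get_obs, optics, env, nets gives the robot as it stands.
- The arm moves only by the shell command python3 -m creep 'ROWS' [FORCE]. ROWS is JSON, a list of rows, each an object of numbers: "wx", "wy", "wz": the turn, a rotation vector about the tool's x, y, z in degrees; "tx", "ty", "tz": the shift along the tool's x, y, z in mm; "gripper": the opening, from -1 (shut) to 1 (fully open). A call has 1 to 5 rows; each row is the pose to reach, as a shift and turn from the pose commanded when the call began, along the tool's axes at that moment; what a row does not reach only later rows make up. A row lasts 1/12 s, in which the tool goes at most 41.7 mm and 7.16 degrees, less where a joint would pass 70% of its speed; a pose out of reach is approached as far as the arm can. A call with a gripper value outside its range is refused whole. The fingers move at their own pace and stop on an object; FORCE is the grip in N (left out, the last holds). Time passes only in rows, so rows that repeat a pose let the fingers close. It gives the time, the measured TCP pose, the force, the opening and the grip force at its end, in the units of the state.
- get_obs(): the state, without advancing time (a new reading comes with each control period).
- optics.read_camera(name): name is "scene" or "top" or "wrist"; returns (picture, depth): 480x640x3 uint8, red, green, blue; 480x640 float32, m along the optical axis (not along the pixel's ray), 0 where there is no reading.
- optics.camera_info(name): a dict with "fovy" (degrees; the focal length in pixels is half the picture's height over the tangent of half this angle, whatever the lens; pixels are square), "cx", "cy" (the principal point, pixels), "R" (3x3) and "t" (3): a world point X has camera coordinates R X + t; the wrist camera has in their place "tool_from_camera" (4x4, takes a point from camera to tool coordinates, whose origin is the TCP and whose axes are the flange's). Camera axes: x right, y down, z forward; pixel columns grow to the right and rows downward; lengths in m; the calibration is good to about 2 mm. A picture is of the moment at which its call begins: read the wrist's pose just before it. camera_info takes no time and is no camera call.
- env.sign_off(): hands the job in; it is judged then, once.
Trained networks look in the newest picture that a camera, given by its name, has taken for a name from the list of things; names that differ only in an ending like _2 or _b are one class to them, and where a whole thing is asked for, a point or a joint stands for the part that bears it (a point fixed in the world has none). Each returns a list of dicts, best first, with "confidence" (0 to 1); they miss things now and then, are a little off and sometimes report something else, mostly with a low value. They report only what shows in the picture. A call takes as long as a camera call. They do not tell look-alikes from the thing itself.
- nets.look_for(query, camera): "point" ([x, y, z] in m, in world coordinates, good to about 4 mm: the middle of the surface that is visible of it).
- nets.place_of(query, camera): "point" ([x, y, z] in m, in world coordinates, good to about 4 mm: a listed point, or the origin of a listed thing).
The state is a dict: "time_s": time; "qpos": joint angles; "joint_velocities": joint speeds; "effort": joint torques, N m; "tool_pos": TCP position; "tool_rot": TCP orientation; "force": force on the tool from outside, world axes, zero at the start; "wrist_torque": the same for the moment, N m; "grip_width": finger opening in m; "grasp_force": force on a finger pad.
Only numpy, scipy, OpenCV 4.12 (cv2) and the standard library are available. Lean on these libraries where they do the work, as an engineer would, in place of code of your own. Each camera call takes 0.05 s, during which the arm holds its last target. There are 200 camera calls.

TASK

Lay the four painted bars on the xylophone frame in order of length, the longest at the frame's wide end and the shortest at its narrow end, each lying flat and squarely across the two rails, centred on its own pair of white pads. Let go of them all, and leave the sanding block and the tape measure where they are.

Things in the scene. Friction and masses are not known exactly. Their poses are not given: they have to be found in the camera images.
- blue_centre (a point): Centre (half-way up) of the loose blue-painted wooden xylophone bar, a flat block 200 long x 30 wide x 18 thick (mm); x along its length, y across its width, z up. It starts lying flat on the bench; pick it across its 30 mm width at mid-length.
- green_centre (a point): Centre (half-way up) of the loose green-painted wooden xylophone bar, a flat block 170 long x 30 wide x 18 thick (mm); x along its length, y across its width, z up. It starts lying flat on the bench; pick it across its 30 mm width at mid-length.
- yellow_centre (a point): Centre (half-way up) of the loose yellow-painted wooden xylophone bar, a flat block 140 long x 30 wide x 18 thick (mm); x along its length, y across its width, z up. It starts lying flat on the bench; pick it across its 30 mm width at mid-length.
- red_centre (a point): Centre (half-way up) of the loose red-painted wooden xylophone bar, a flat block 110 long x 30 wide x 18 thick (mm); x along its length, y across its width, z up. It starts lying flat on the bench; pick it across its 30 mm width at mid-length.
- seat1: Pair of white pads (wide end, first) on the fixed dark frame's two converging 16 mm rails, 112 mm apart centre to centre, each 26 x 14 mm. Origin midway between them, level with their tops, 24 mm above the bench (a bar's centre rests 9 mm above it). x: along the row to the wide end; y: across, pad to pad, as the bar lies. Pairs 66 mm apart along x; open between the rails.
- seat2: Pair of white pads (second from the wide end) on the fixed dark frame's two converging 16 mm rails, 95 mm apart centre to centre, each 26 x 14 mm. Origin midway between them, level with their tops, 24 mm above the bench (a bar's centre rests 9 mm above it). x: along the row to the wide end; y: across, pad to pad, as the bar lies. Pairs 66 mm apart along x; open between the rails.
- seat3: Pair of white pads (third from the wide end) on the fixed dark frame's two converging 16 mm rails, 79 mm apart centre to centre, each 26 x 14 mm. Origin midway between them, level with their tops, 24 mm above the bench (a bar's centre rests 9 mm above it). x: along the row to the wide end; y: across, pad to pad, as the bar lies. Pairs 66 mm apart along x; open between the rails.
- seat4: Pair of white pads (narrow end, last) on the fixed dark frame's two converging 16 mm rails, 62 mm apart centre to centre, each 26 x 14 mm. Origin midway between them, level with their tops, 24 mm above the bench (a bar's centre rests 9 mm above it). x: along the row to the wide end; y: across, pad to pad, as the bar lies. Pairs 66 mm apart along x; open between the rails.
- sanding_centre (a point): Centre of a loose cork sanding block, 60 x 90 x 34 mm high; a bystander, to be left alone.
- tape_centre (a point): Centre of a loose orange tape measure, 66 x 66 x 36 mm high; a bystander, to be left alone.
Things that resemble listed ones, but are neither listed nor needed, are in the scene too. Leave any purple look-alike of the part that bears blue_centre alone.

How it is judged:
By the outcome, as a careful person would: the job done as asked, in the order asked, and still so for the second after the job is handed in, with the robot touching nothing.
It also fails if it takes over 120 s, if anything falls off the work surface, if the arm or the gripper's body presses on something with over 40 N, if the wrist force passes 120 N, or if a joint passes its speed limit or range.

## Working session

There is one attempt and no reset: what is moved stays moved. The work goes in short steps, Python scripts to look and compute and a shell command to move; the robot and the scene stay as the last step left them, time stands still between calls to the robot, and variables do not carry over. Pictures are saved under pics/ and viewed, at most 14 in all, crops included, and the job is handed in when it is done.

```bash
ls; mkdir -p pics; cat > h.py <<'E'
import numpy as np, cv2
from cell import get_obs, optics, env, nets
def snap(cam,fn=None):
    p,d=optics.read_camera(cam)
    if fn: cv2.imwrite('pics/'+fn,cv2.cvtColor(p,cv2.COLOR_RGB2BGR))
    return p,d
E
python3 - <<'E'
from h import *
s=get_obs();print({k:np.round(v,3).tolist() for k,v in s.items()})
for c in('top','scene','wrist'):
    print(c,{k:np.round(v,3).tolist() for k,v in optics.camera_info(c).items()})
snap('top','top0.png')
for q in ['blue_centre','green_centre','yellow_centre','red_centre','seat1','seat2','seat3','seat4','sanding_centre','tape_centre']:
    print(q,[(np.round(r['point'],3).tolist(),round(r['confidence'],2)) for r in nets.place_of(q,'top')][:4])
E
```

```text
pics
{'time_s': 0.0, 'qpos': [-73.565, 18.44, -4.014, 83.176, 1.293, 78.544, -3.262], 'joint_velocities': [0.042, 0.043, 0.087, 0.033, 0.011, 0.057, 0.127], 'effort': [0.0, -49.129, -0.404, -31.252, -0.064, 0.044, 0.0], 'tool_pos': [0.175, 0.625, 0.185], 'tool_rot': [-179.885, 0.005, 164.372], 'force': [1.046, 0.187, -0.233], 'wrist_torque': [-0.017, 0.003, -0.0], 'grasp_force': 0.0, 'grip_width': 0.087}
top {'fovy': 54.337, 'cx': 322.551, 'cy': 243.563, 'R': [[0.016, -1.0, 0.007], [-0.993, -0.017, -0.119], [0.119, -0.005, -0.993]], 't': [-0.016, 0.514, 0.986]}
scene {'fovy': 50.329, 'cx': 315.509, 'cy': 246.076, 'R': [[0.56, 0.828, -0.012], [0.622, -0.43, -0.654], [-0.546, 0.359, -0.757]], 't': [-0.267, -0.265, 1.642]}
wrist {'fovy': 65.339, 'cx': 324.209, 'cy': 248.302, 'tool_from_camera': [[0.0, -0.957, -0.289, 0.079], [1.0, 0.0, 0.0, -0.001], [-0.0, -0.289, 0.957, -0.2], [0.0, 0.0, 0.0, 1.0]]}
blue_centre [([0.246, 0.35, 0.008], 0.75), ([0.49, -0.099, 0.014], 0.58)]
green_centre [([0.49, -0.187, 0.01], 0.56), ([0.49, -0.097, 0.013], 0.29)]
yellow_centre [([0.516, -0.293, 0.007], 0.88), ([0.484, 0.134, 0.022], 0.71)]
red_centre [([0.49, -0.187, 0.008], 0.63), ([0.522, -0.394, 0.009], 0.57)]
seat1 [([0.428, 0.104, 0.026], 0.73), ([0.484, 0.137, 0.024], 0.62)]
seat2 [([0.428, 0.104, 0.026], 0.73), ([0.484, 0.137, 0.024], 0.62)]
seat3 [([0.428, 0.104, 0.026], 0.73), ([0.484, 0.137, 0.024], 0.62)]
seat4 [([0.428, 0.104, 0.026], 0.73), ([0.484, 0.137, 0.024], 0.62)]
sanding_centre [([0.762, -0.061, 0.023], 0.69)]
tape_centre [([0.754, -0.318, 0.015], 0.96)]
```

View pics/top0.png

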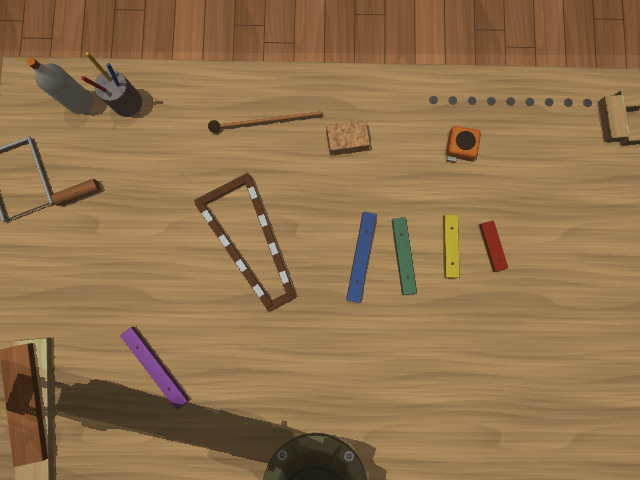

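The picture shows the four bars: blue (362,257), green (404,256), yellow (452,246) and red (494,246). The purple look-alike is at (153,366), to be left alone. The frame's wide end is at (222,190) and its narrow end at (282,302). Pads run along the rails from (208,215)/(252,192) to (259,290)/(282,279).

```bash
cat >> h.py <<'E'
def ray(cam,uv,z):
    "pixels -> world at height z (fixed cameras)"
    i=optics.camera_info(cam);f=240/np.tan(np.radians(i['fovy']/2))
    uv=np.atleast_2d(np.asarray(uv,float));R=np.array(i['R']);t=np.array(i['t'])
    d=np.c_[(uv[:,0]-i['cx'])/f,(uv[:,1]-i['cy'])/f,np.ones(len(uv))]@R
    c=-R.T@t
    return c+d*((z-c[2])/d[:,2])[:,None]
def wray(uv,z,s):
    from scipy.spatial.transform import Rotation as Ro
    i=optics.camera_info('wrist');f=240/np.tan(np.radians(i['fovy']/2));T=np.array(i['tool_from_camera'])
    uv=np.atleast_2d(np.asarray(uv,float))
    d=np.c_[(uv[:,0]-i['cx'])/f,(uv[:,1]-i['cy'])/f,np.ones(len(uv))]
    Rt=Ro.from_euler('xyz',s['tool_rot'],degrees=True).as_matrix()
    d=d@(Rt@T[:3,:3]).T;c=Rt@T[:3,3]+s['tool_pos']
    return c+d*((z-c[2])/d[:,2])[:,None]
HUE={'blue':(100,120),'green':(60,95),'yellow':(24,34),'red':(-6,5)}
def masks(p,col):
    h=cv2.cvtColor(p,cv2.COLOR_RGB2HSV).astype(int);H=h[...,0]
    if col=='white': m=(h[...,1]<45)&(h[...,2]>170)
    else:
        a,b=HUE[col];H=np.where(H>170,H-180,H) if a<0 else H
        m=(H>=a)&(H<=b)&(h[...,1]>(150 if col!='green' else 80))&(h[...,2]>50)
    return cv2.morphologyEx(m.astype(np.uint8),cv2.MORPH_OPEN,np.ones((3,3)))
def blobs(p,col,amin=40):
    n,L,st,c=cv2.connectedComponentsWithStats(masks(p,col))
    return [(L==k) for k in range(1,n) if st[k,4]>=amin]
def rect(P):
    (c,wh,a)=cv2.minAreaRect((P[:,:2]*1000).astype(np.float32))
    if wh[0]<wh[1]: wh=wh[::-1];a+=90
    return np.round(c,1),np.round(wh,1),round((a+90)%180-90,1)
E
python3 - <<'E'
from h import *
p,d=snap('top')
for c in HUE:
    for b in blobs(p,c,150):
        v,u=np.nonzero(b); 
        if v.min()<190 or v.max()>320 or u.min()<330 or u.max()>520: continue
        P=ray('top',np.c_[u,v],.018); print(c,b.sum(),rect(P),'mean',P.mean(0).round(4),'depth',np.median(d[b]).round(3))
W=[]
for b in blobs(p,'white',15):
    v,u=np.nonzero(b)
    if u.min()<190 or u.max()>300 or v.min()<170 or v.max()>315: continue
    x=ray('top',[[u.mean(),v.mean()]],.024)[0];W.append(x);print('pad',b.sum(),u.mean().round(1),v.mean().round(1),x.round(4))
E
```

```text
green 884 (array([ 492.1, -187.9]), array([165.9,  27.6]), 7.9) mean [ 0.4889 -0.1881  0.018 ] depth 1.027
yellow 755 (array([ 516.8, -292.7]), array([135.6,  27.5]), 0.4) mean [ 0.516  -0.2927  0.018 ] depth 1.03
red 608 (array([ 518.2, -386.6]), array([107.8,  28.3]), 15.5) mean [ 0.5179 -0.3866  0.018 ] depth 1.031
pad 59 252.1 192.2 [0.627 0.15  0.024]
pad 60 206.8 215.6 [0.5727 0.2476 0.024 ]
pad 61 262.4 220.0 [0.565  0.1251 0.024 ]
pad 58 223.6 240.3 [0.5185 0.2087 0.024 ]
pad 62 272.7 247.9 [0.5036 0.1007 0.024 ]
pad 57 240.7 265.2 [0.4646 0.1693 0.024 ]
pad 63 283.5 276.9 [0.4409 0.0757 0.024 ]
pad 62 258.0 290.3 [0.4109 0.1299 0.024 ]
```

```bash
cat >> h.py <<'E'
from scipy.spatial.transform import Rotation as Ro
def plan(*wps):
    "waypoints (x,y,z,yaw) mm/deg -> rows to type; each leg split into calls"
    s=get_obs();p=np.array(s['tool_pos'])*1000;R=Ro.from_euler('xyz',s['tool_rot'],degrees=True)
    for w in wps:
        q=np.array(w[:3],float);R2=Ro.from_euler('xyz',[180,0,w[3]],degrees=True)
        rv=(R.inv()*R2).as_rotvec(degrees=True)
        n=int(np.ceil(max(np.linalg.norm(q-p)/200,np.linalg.norm(rv)/34.5,.01)))
        for k in range(n):
            Rk=R*Ro.from_rotvec(rv*k/n,degrees=True)
            print('t',Rk.inv().apply((q-p)/n).round(1),'w',(rv/n).round(1), 'call',k+1,'of',n)
        p,R=q,R2
E
python3 - <<'E'
from h import *
p,d=snap('top');h=cv2.cvtColor(p,cv2.COLOR_RGB2HSV);print(h[257,362],h[230,366],h[256,404])
plan((440,380,186,164),(500,150,200,164))
E
```

```text
[110 137 127] [122  40  82] [ 67  81 110]
t [-160.7  -82.8    0. ] w [0.  0.  0.2] call 1 of 2
t [-160.9  -82.2    0. ] w [0.  0.  0.2] call 2 of 2
t [ -60.5 -102.3   -7. ] w [0. 0. 0.] call 1 of 2
t [ -60.5 -102.3   -7. ] w [0. 0. 0.] call 2 of 2
```

```bash

python3 -m creep '[{"tx":-161,"ty":-83},{"tx":-161,"ty":-83},{"tx":-161,"ty":-83},{"tx":-161,"ty":-83},{"tx":-161,"ty":-83}]'
python3 -m creep '[{"tx":-161,"ty":-82},{"tx":-161,"ty":-82},{"tx":-161,"ty":-82},{"tx":-161,"ty":-82},{"tx":-161,"ty":-82}]'
python3 -m creep '[{"tx":-60,"ty":-102,"tz":-7},{"tx":-60,"ty":-102,"tz":-7},{"tx":-60,"ty":-102,"tz":-7},{"tx":-60,"ty":-102,"tz":-7},{"tx":-60,"ty":-102,"tz":-7}]'
python3 -m creep '[{"tx":-60,"ty":-102,"tz":-7,"gripper":0.15},{"tx":-60,"ty":-102,"tz":-7,"gripper":0.15},{"tx":-60,"ty":-102,"tz":-7,"gripper":0.15},{"tx":-60,"ty":-102,"tz":-7,"gripper":0.15},{"tx":-60,"ty":-102,"tz":-7,"gripper":0.15}]'
python3 -m creep '[{"gripper":0.15},{"gripper":0.15},{"gripper":0.15}]'
sed -i "s/'blue':(100,120)/'blue':(102,118)/; s/(150 if col!='green' else 80)/(150 if col in('yellow','red') else 60)/" h.py
python3 - <<'E'
from h import *
s=get_obs();p,d=snap('wrist','w0.png');print(s['tool_pos'],s['tool_rot'],np.round(s['qpos'],1),s['grip_width'])
for b in blobs(p,'white',100):
    v,u=np.nonzero(b);P=wray(np.c_[u,v],.024,s);print(b.sum(),int(u.mean()),int(v.mean()),P.mean(0).round(4),rect(P))
p,d=snap('top')
for b in blobs(p,'blue',300):
    v,u=np.nonzero(b);print(rect(ray('top',np.c_[u,v],.018)),u.mean(),v.mean())
E
```

```text
[0.17512644 0.62597577 0.18608917] [1.79995660e+02 2.66007520e-03 1.64371071e+02] [-73.6  18.4  -4.   83.1   1.3  78.5  -3.3] 0.08687967034714283
(array([489.2, -93.4]), array([198.,  29.]), -10.2) 361.0792163543441 256.9028960817717validation failed for argument at $[0]...
validation failed for argument at $[0]...
validation failed for argument at $[0]...
validation failed for argument at $[0]...
validation failed for argument at $[0]...
```

View pics/w0.png

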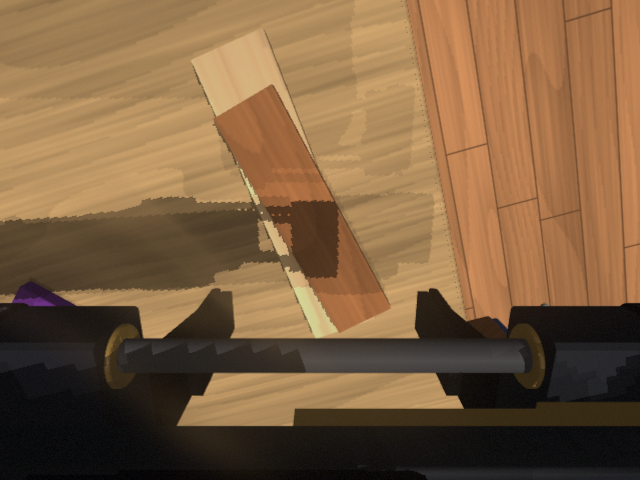

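The moves were refused (a row seems to need all seven keys). The arm still stands over the left of the bench: the picture shows scrap wood at (290,200) and the fingers at (220,350)/(440,350).

```bash

python3 -m creep '[{"wx":0,"wy":0,"wz":0,"tx":-161,"ty":-83,"tz":0,"gripper":1},{"wx":0,"wy":0,"wz":0,"tx":-161,"ty":-83,"tz":0,"gripper":1},{"wx":0,"wy":0,"wz":0,"tx":-161,"ty":-83,"tz":0,"gripper":1},{"wx":0,"wy":0,"wz":0,"tx":-161,"ty":-83,"tz":0,"gripper":1},{"wx":0,"wy":0,"wz":0,"tx":-161,"ty":-83,"tz":0,"gripper":1}]'
```

```text
time_s: 1.17
tool_pos: [0.3147, 0.497, 0.1865]
tool_rot: [-179.9, 0.2, 163.9]
force: [2.1, 0.7, 0.4]
grip_width: 0.0874
grasp_force: 0.0
```

```bash

python3 -m creep '[{"wx":0,"wy":0,"wz":0,"tx":-161,"ty":-82,"tz":0,"gripper":0.15},{"wx":0,"wy":0,"wz":0,"tx":-161,"ty":-82,"tz":0,"gripper":0.15},{"wx":0,"wy":0,"wz":0,"tx":-161,"ty":-82,"tz":0,"gripper":0.15},{"wx":0,"wy":0,"wz":0,"tx":-161,"ty":-82,"tz":0,"gripper":0.15},{"wx":0,"wy":0,"wz":0,"tx":-161,"ty":-82,"tz":0,"gripper":0.15}]'
python3 -m creep '[{"wx":0,"wy":0,"wz":0,"tx":-60,"ty":-102,"tz":-7,"gripper":0.15},{"wx":0,"wy":0,"wz":0,"tx":-60,"ty":-102,"tz":-7,"gripper":0.15},{"wx":0,"wy":0,"wz":0,"tx":-60,"ty":-102,"tz":-7,"gripper":0.15},{"wx":0,"wy":0,"wz":0,"tx":-60,"ty":-102,"tz":-7,"gripper":0.15},{"wx":0,"wy":0,"wz":0,"tx":-60,"ty":-102,"tz":-7,"gripper":0.15}]' | head -2
python3 -m creep '[{"wx":0,"wy":0,"wz":0,"tx":-60,"ty":-102,"tz":-7,"gripper":0.15},{"wx":0,"wy":0,"wz":0,"tx":-60,"ty":-102,"tz":-7,"gripper":0.15},{"wx":0,"wy":0,"wz":0,"tx":-60,"ty":-102,"tz":-7,"gripper":0.15},{"wx":0,"wy":0,"wz":0,"tx":-60,"ty":-102,"tz":-7,"gripper":0.15},{"wx":0,"wy":0,"wz":0,"tx":-60,"ty":-102,"tz":-7,"gripper":0.15}]'
python3 -m creep '[{"wx":0,"wy":0,"wz":0,"tx":0,"ty":0,"tz":0,"gripper":0.15},{"wx":0,"wy":0,"wz":0,"tx":0,"ty":0,"tz":0,"gripper":0.15},{"wx":0,"wy":0,"wz":0,"tx":0,"ty":0,"tz":0,"gripper":0.15}]'
python3 - <<'E'
from h import *
s=get_obs();p,d=snap('wrist','w1.png');print(s['tool_pos'],s['tool_rot'],np.round(s['qpos'],1),s['grip_width'])
for b in blobs(p,'white',100):
    v,u=np.nonzero(b);P=wray(np.c_[u,v],.024,s);print(b.sum(),int(u.mean()),int(v.mean()),P.mean(0).round(4),rect(P))
E
```

```text
time_s: 1.58
tool_pos: [0.4469, 0.3735, 0.1865]
tool_rot: [-179.9, 0.2, 163.8]
force: [1.5, -1.0, 1.0]
grip_width: 0.0616
grasp_force: 0.0
time_s: 2.0
tool_pos: [0.4724, 0.2635, 0.1938]
time_s: 2.42
tool_pos: [0.502, 0.1508, 0.2004]
tool_rot: [179.9, 0.0, 164.2]
force: [-0.1, 0.7, -0.2]
grip_width: 0.0499
grasp_force: 0.0
time_s: 2.67
tool_pos: [0.5008, 0.1537, 0.1998]
tool_rot: [-180.0, -0.0, 164.6]
force: [0.3, -0.0, 1.1]
grip_width: 0.0501
grasp_force: 0.0
[0.50078505 0.15368261 0.19977552] [-1.79999848e+02 -2.82318833e-02  1.64574830e+02] [-37.5   2.3  18.1 100.4  -0.8  77.4  55.4] 0.05013485988461361
378 275 135 [0.4113 0.1286 0.024 ] (array([411.5, 128.7]), array([25.4, 13.3]), 36.1)
349 329 178 [0.4651 0.168  0.024 ] (array([465.3, 168. ]), array([25.6, 13.5]), 36.5)
357 232 180 [0.4417 0.0743 0.024 ] (array([441.5,  74.3]), array([26.1, 13.7]), 22.0)
312 380 219 [0.5189 0.2073 0.024 ] (array([519.2, 207.4]), array([25.7, 13.6]), 35.9)
293 428 258 [0.5732 0.2471 0.024 ] (array([573., 247.]), array([25.8, 13.7]), 35.6)
283 314 280 [0.5657 0.124  0.024 ] (array([565.6, 123.9]), array([26.1, 13.7]), 21.3)
249 350 324 [0.6277 0.1487 0.024 ] (array([627.6, 148.8]), array([25.6, 13.8]), 21.9)
```

View pics/w1.png

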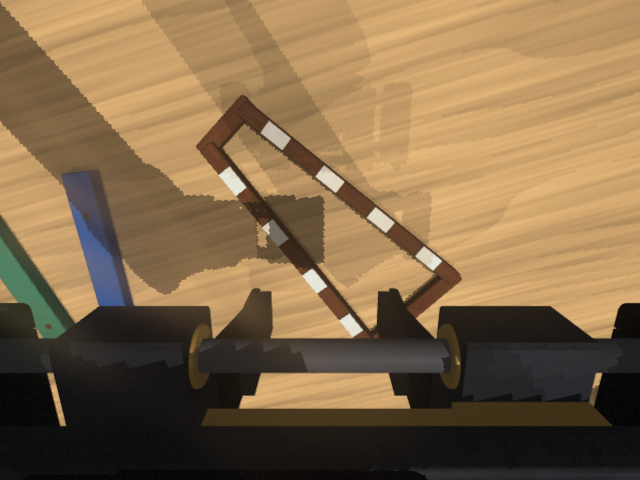

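The picture shows the frame: its pads, from the narrow end (275,135)/(232,180) to the wide end (428,258)/(350,324), agree with the top camera within 1–2 mm. Blue and green show at (95,240) and (25,270). Next I go over the bars.

```bash
python3 - <<'E'
from h import *
plan((620,-170,200,172))
E
```

```text
t [-1.005e+02 -1.400e+02 -1.000e-01] w [-0.  -0.  -3.7] call 1 of 2
t [-9.120e+01 -1.462e+02 -1.000e-01] w [-0.  -0.  -3.7] call 2 of 2
```

```bash

python3 -m creep '[{"wx":0,"wy":0,"wz":-3.7,"tx":-100,"ty":-140,"tz":0,"gripper":0.15},{"wx":0,"wy":0,"wz":-3.7,"tx":-100,"ty":-140,"tz":0,"gripper":0.15},{"wx":0,"wy":0,"wz":-3.7,"tx":-100,"ty":-140,"tz":0,"gripper":0.15},{"wx":0,"wy":0,"wz":-3.7,"tx":-100,"ty":-140,"tz":0,"gripper":0.15},{"wx":0,"wy":0,"wz":-3.7,"tx":-100,"ty":-140,"tz":0,"gripper":0.15}]' | head -2
python3 -m creep '[{"wx":0,"wy":0,"wz":-3.7,"tx":-91,"ty":-146,"tz":0,"gripper":0.15},{"wx":0,"wy":0,"wz":-3.7,"tx":-91,"ty":-146,"tz":0,"gripper":0.15},{"wx":0,"wy":0,"wz":-3.7,"tx":-91,"ty":-146,"tz":0,"gripper":0.15},{"wx":0,"wy":0,"wz":-3.7,"tx":-91,"ty":-146,"tz":0,"gripper":0.15},{"wx":0,"wy":0,"wz":-3.7,"tx":-91,"ty":-146,"tz":0,"gripper":0.15}]'|head -2
python3 -m creep '[{"wx":0,"wy":0,"wz":0,"tx":0,"ty":0,"tz":0,"gripper":0.15},{"wx":0,"wy":0,"wz":0,"tx":0,"ty":0,"tz":0,"gripper":0.15},{"wx":0,"wy":0,"wz":0,"tx":0,"ty":0,"tz":0,"gripper":0.15}]'
python3 - <<'E'
from h import *
s=get_obs();p,d=snap('wrist','w2.png');print(s['tool_pos'],s['tool_rot'],np.round(s['qpos'],1))
for c in HUE:
  for b in blobs(p,c,800):
    v,u=np.nonzero(b);P=wray(np.c_[u,v],.018,s);print(c,b.sum(),int(u.mean()),int(v.mean()),P.mean(0).round(4),rect(P))
E
```

```text
time_s: 3.13
tool_pos: [0.5614, -0.0192, 0.2004]
time_s: 3.55
tool_pos: [0.6188, -0.1806, 0.1994]
time_s: 3.8
tool_pos: [0.6191, -0.169, 0.1997]
tool_rot: [179.9, -0.0, 172.0]
force: [0.0, 0.5, -0.3]
grip_width: 0.0502
grasp_force: 0.0
[ 0.61909951 -0.16896379  0.19970564] [ 1.79905152e+02 -4.11193685e-02  1.71953137e+02] [-12.7  18.7  32.9  84.3 -10.3  80.  102.5]
blue 5537 382 86 [ 0.5059 -0.0979  0.018 ] (array([510.7, -98.7]), array([156.1,  30. ]), -10.3)
green 5513 284 85 [ 0.4922 -0.1891  0.018 ] (array([ 495.4, -188.5]), array([163.7,  29. ]), 7.9)
red 2228 80 124 [ 0.4981 -0.3907  0.018 ] (array([ 503.8, -388. ]), array([83.6, 33.6]), 22.3)
```

View pics/w2.png

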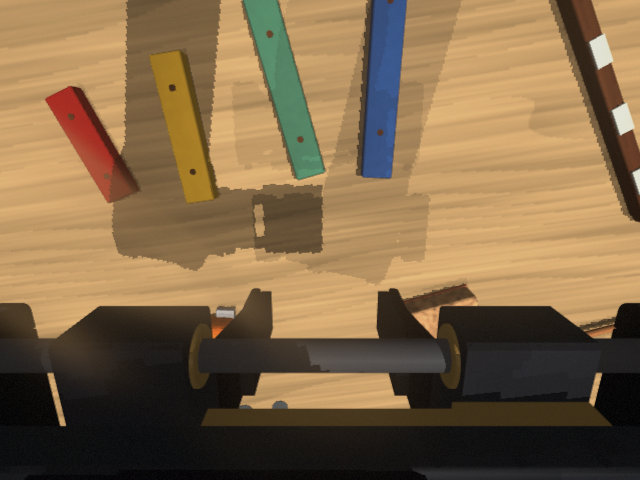

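The picture shows blue (382,86), green (284,85), yellow (183,125) and red (92,144), which agrees with the top camera. Blue is the real one by its colour; the purple look-alike is on the far side. Going to blue.

```bash
python3 - <<'E'
from h import *
plan((489,-94.5,60,169.7))
E
```

```text
t [69.6 27.6 70. ] w [ 0.  -0.   1.1] call 1 of 2
t [70.1 26.3 70. ] w [ 0.  -0.   1.1] call 2 of 2
```

```bash

python3 -m creep '[{"wx":0,"wy":0,"wz":1.1,"tx":69.6,"ty":27.6,"tz":70,"gripper":0.15},{"wx":0,"wy":0,"wz":1.1,"tx":69.6,"ty":27.6,"tz":70,"gripper":0.15},{"wx":0,"wy":0,"wz":1.1,"tx":69.6,"ty":27.6,"tz":70,"gripper":0.15}]' | head -2
python3 -m creep '[{"wx":0,"wy":0,"wz":1.1,"tx":70,"ty":26.3,"tz":70,"gripper":0.15},{"wx":0,"wy":0,"wz":1.1,"tx":70,"ty":26.3,"tz":70,"gripper":0.15},{"wx":0,"wy":0,"wz":1.1,"tx":70,"ty":26.3,"tz":70,"gripper":0.15},{"wx":0,"wy":0,"wz":1.1,"tx":70,"ty":26.3,"tz":70,"gripper":0.15},{"wx":0,"wy":0,"wz":1.1,"tx":70,"ty":26.3,"tz":70,"gripper":0.15}]'|head -2
python3 -m creep '[{"wx":0,"wy":0,"wz":0,"tx":0,"ty":0,"tz":0,"gripper":0.15},{"wx":0,"wy":0,"wz":0,"tx":0,"ty":0,"tz":0,"gripper":0.15}]'
python3 - <<'E'
from h import *
snap('wrist','w3.png')
plan((489,-94.5,4,169.7))
E
```

```text
time_s: 4.1
tool_pos: [0.5492, -0.13, 0.1264]
time_s: 4.52
tool_pos: [0.489, -0.0953, 0.0603]
time_s: 4.68
tool_pos: [0.4915, -0.0976, 0.0618]
tool_rot: [180.0, 0.2, 169.6]
force: [-0.2, -0.3, 0.5]
grip_width: 0.0502
grasp_force: 0.0
t [ 3.   2.8 57.5] w [ 0.   0.2 -0.1] call 1 of 1
```

View pics/w3.png

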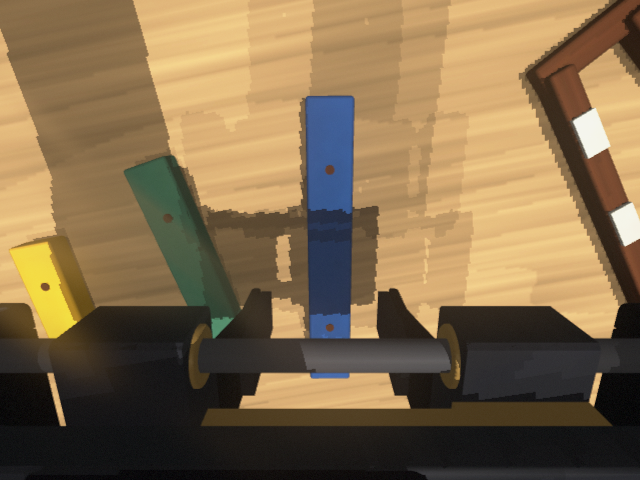

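Blue lies straight between the fingers, with its ends at (330,97) and (330,377).

```bash

python3 -m creep '[{"wx":0,"wy":0,"wz":0,"tx":0,"ty":0,"tz":30,"gripper":0.15},{"wx":0,"wy":0,"wz":0,"tx":0,"ty":0,"tz":30,"gripper":0.15},{"wx":0,"wy":0,"wz":0,"tx":0,"ty":0,"tz":30,"gripper":0.15},{"wx":0,"wy":0,"wz":0,"tx":0,"ty":0,"tz":30,"gripper":0.15}]'
python3 - <<'E'
from h import *
s=get_obs();p,d=snap('wrist')
print(s['tool_pos'])
for b in blobs(p,'blue',800):
    v,u=np.nonzero(b);P=wray([[u[v<v.min()+4].mean(),v.min()]],.018,s);print(v.min(),v.max(),P, 'centre',P[0,:2]+.1*np.array([np.cos(np.radians(-10.3)),np.sin(np.radians(-10.3))]))
plan((489,-94.5,4,169.7))
E
```

```text
time_s: 5.07
tool_pos: [0.4899, -0.0978, 0.0309]
tool_rot: [-180.0, 0.0, 169.5]
force: [-0.2, 0.5, 1.8]
grip_width: 0.0499
grasp_force: 0.0
[ 0.48989727 -0.0978091   0.03092567]
94 338 [[ 0.39172018 -0.07685803  0.018     ]] centre [ 0.49010868 -0.09473825]
372 408 [[ 0.55957327 -0.10805609  0.018     ]] centre [ 0.65796178 -0.12593632]
t [ 1.8  3.  27.2] w [-0.   0.1 -0.2] call 1 of 1
```

```bash

python3 -m creep '[{"wx":0,"wy":0,"wz":0,"tx":0.6,"ty":3,"tz":14,"gripper":0.15},{"wx":0,"wy":0,"wz":0,"tx":0.6,"ty":3,"tz":27,"gripper":0.15},{"wx":0,"wy":0,"wz":0,"tx":0.6,"ty":3,"tz":27,"gripper":0.15},{"wx":0,"wy":0,"wz":0,"tx":0.6,"ty":3,"tz":27,"gripper":0.15}]' 
python3 -m creep '[{"wx":0,"wy":0,"wz":0,"tx":0,"ty":0,"tz":0,"gripper":-1},{"wx":0,"wy":0,"wz":0,"tx":0,"ty":0,"tz":0,"gripper":-1},{"wx":0,"wy":0,"wz":0,"tx":0,"ty":0,"tz":0,"gripper":-1},{"wx":0,"wy":0,"wz":0,"tx":0,"ty":0,"tz":0,"gripper":-1},{"wx":0,"wy":0,"wz":0,"tx":0,"ty":0,"tz":0,"gripper":-1}]' 25
python3 -m creep '[{"wx":0,"wy":0,"wz":0,"tx":0,"ty":0,"tz":-30,"gripper":-1},{"wx":0,"wy":0,"wz":0,"tx":0,"ty":0,"tz":-100,"gripper":-1},{"wx":0,"wy":0,"wz":0,"tx":0,"ty":0,"tz":-100,"gripper":-1},{"wx":0,"wy":0,"wz":0,"tx":0,"ty":0,"tz":-100,"gripper":-1},{"wx":0,"wy":0,"wz":0,"tx":0,"ty":0,"tz":-100,"gripper":-1}]' 25
python3 - <<'E'
from h import *
plan((600.3,197.9,104,119))
E
```

```text
time_s: 5.45
tool_pos: [0.4893, -0.0944, 0.0037]
tool_rot: [-180.0, 0.0, 169.6]
force: [0.7, 0.0, 0.8]
grip_width: 0.0502
grasp_force: 0.0
time_s: 5.87
tool_pos: [0.4894, -0.0943, 0.0035]
tool_rot: [180.0, 0.0, 169.6]
force: [-0.2, -0.7, 0.6]
grip_width: 0.0243
grasp_force: 0.0
time_s: 6.28
tool_pos: [0.4907, -0.0943, 0.1051]
tool_rot: [179.9, 0.2, 169.6]
force: [0.2, -0.7, -1.5]
grip_width: 0.0013
grasp_force: 0.0
t [-27.5 153.6   0.9] w [ 0.1  0.1 25.3] call 1 of 2
t [ 40.8 150.6   0.7] w [ 0.1  0.1 25.3] call 2 of 2
```

```bash
python3 - <<'E'
from h import *
s=get_obs();p,d=snap('wrist','w4.png');q,_=snap('top','top1.png')
for b in blobs(q,'blue',100):
    v,u=np.nonzero(b);print(rect(ray('top',np.c_[u,v],.018)))
print(s['grip_width'],env.grip_depth)
a=cv2.imread('pics/w4.png');t=cv2.imread('pics/top1.png');cv2.imwrite('pics/c4.png',np.hstack([cv2.resize(a,(400,300)),cv2.resize(t[150:400,250:583],(400,300))]))
E
```

```text
(array([421.7, -70.7]), array([57.1, 10.2]), -8.3)
0.0013071332537652025 0.0187
```

View pics/c4.png

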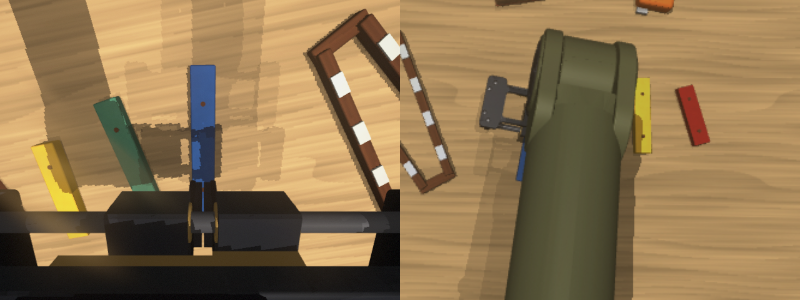

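The crop shows blue still on the bench and the fingers shut at (203,220): the grasp missed. I check heights with depth.

```bash
python3 - <<'E'
from h import *
s=get_obs();p,d=snap('wrist')
i=optics.camera_info('wrist');f=240/np.tan(np.radians(i['fovy']/2));T=np.array(i['tool_from_camera'])
v,u=np.mgrid[:480,:640];C=np.dstack([(u-i['cx'])/f*d,(v-i['cy'])/f*d,d])
Tl=C@T[:3,:3].T+T[:3,3]
Rt=Ro.from_euler('xyz',s['tool_rot'],degrees=True).as_matrix();W=Tl@Rt.T+np.array(s['tool_pos'])
print(s['tool_pos'])
for b in blobs(p,'blue',500):
    vv,uu=np.nonzero(b);print('blue z',np.percentile(W[b][:,2],[5,50,95]),rect(W[b]),vv.min(),vv.max())
print('bench',np.median(W[50:150,400:450,2]))
print('depth valid finger', [(y,x,Tl[y,x].round(3).tolist()) for y in (280,300,320,340,360) for x in (310,320,324,330,340)])
print(s['force'],s['grip_width'])
E
```

```text
[ 0.48840038 -0.09403411  0.10241229]
blue z [0.01842348 0.01964802 0.02082872] (array([461. , -89.3]), array([140.8,  29.4]), -10.0) 108 291
bench 0.0015860142530305862
depth valid finger [(280, 310, [-0.033, -0.012, 0.083]), (280, 320, [-0.033, -0.004, 0.082]), (280, 324, [-0.033, -0.001, 0.083]), (280, 330, [-0.033, 0.004, 0.083]), (280, 340, [-0.033, 0.012, 0.082]), (300, 310, [0.011, -0.007, -0.051]), (300, 320, [0.01, -0.003, -0.049]), (300, 324, [0.007, -0.001, -0.042]), (300, 330, [0.01, 0.002, -0.049]), (300, 340, [0.011, 0.006, -0.051]), (320, 310, [0.009, -0.006, -0.066]), (320, 320, [0.01, -0.003, -0.068]), (320, 324, [-0.002, -0.001, -0.045]), (320, 330, [0.01, 0.001, -0.067]), (320, 340, [0.011, 0.005, -0.07]), (340, 310, [0.033, -0.004, -0.121]), (340, 320, [0.033, -0.002, -0.122]), (340, 324, [0.033, -0.001, -0.121]), (340, 330, [0.033, 0.0, -0.122]), (340, 340, [0.033, 0.003, -0.121]), (360, 310, [0.03, -0.004, -0.126]), (360, 320, [0.03, -0.002, -0.125]), (360, 324, [0.03, -0.001, -0.126]), (360, 330, [0.03, 0.0, -0.126]), (360, 340, [0.03, 0.003, -0.126])]
[-0.33698754  0.48121084  0.48126536] 0.0004953374063073125
```

```bash
python3 - <<'E'
from h import *
s=get_obs();p,d=snap('wrist')
i=optics.camera_info('wrist');f=240/np.tan(np.radians(i['fovy']/2));T=np.array(i['tool_from_camera'])
v,u=np.mgrid[:480,:640];C=np.dstack([(u-i['cx'])/f*d,(v-i['cy'])/f*d,d])
Tl=C@T[:3,:3].T+T[:3,3]
for x in (305,312,316,320,328,332,336,343): print(x,[(y,Tl[y,x].round(3).tolist()) for y in range(276,304,4)])
cv2.imwrite('pics/c5.png',cv2.resize(cv2.cvtColor(p[200:420,220:440],cv2.COLOR_RGB2BGR),None,fx=2.7,fy=2.7))
E
```

```text
305 [(276, [-0.036, -0.017, 0.1]), (280, [-0.039, -0.017, 0.099]), (284, [-0.043, -0.017, 0.1]), (288, [-0.047, -0.017, 0.1]), (292, [0.011, -0.01, -0.044]), (296, [0.011, -0.009, -0.047]), (300, [0.012, -0.009, -0.052])]
312 [(276, [-0.029, -0.011, 0.082]), (280, [-0.032, -0.011, 0.081]), (284, [-0.036, -0.011, 0.081]), (288, [-0.04, -0.011, 0.082]), (292, [0.011, -0.006, -0.043]), (296, [0.011, -0.006, -0.047]), (300, [0.011, -0.006, -0.052])]
316 [(276, [-0.029, -0.007, 0.082]), (280, [-0.032, -0.007, 0.082]), (284, [-0.036, -0.007, 0.083]), (288, [-0.04, -0.008, 0.082]), (292, [0.01, -0.005, -0.039]), (296, [0.009, -0.005, -0.043]), (300, [0.01, -0.004, -0.048])]
320 [(276, [-0.029, -0.004, 0.083]), (280, [-0.033, -0.004, 0.082]), (284, [-0.036, -0.004, 0.082]), (288, [-0.039, -0.004, 0.081]), (292, [0.01, -0.003, -0.039]), (296, [0.01, -0.003, -0.044]), (300, [0.01, -0.003, -0.049])]
328 [(276, [-0.029, 0.002, 0.082]), (280, [-0.032, 0.002, 0.081]), (284, [-0.036, 0.002, 0.082]), (288, [-0.039, 0.002, 0.082]), (292, [0.01, 0.001, -0.039]), (296, [0.01, 0.001, -0.044]), (300, [0.01, 0.001, -0.048])]
332 [(276, [-0.029, 0.005, 0.083]), (280, [-0.033, 0.006, 0.083]), (284, [-0.036, 0.006, 0.082]), (288, [-0.039, 0.005, 0.08]), (292, [0.009, 0.003, -0.038]), (296, [0.01, 0.003, -0.044]), (300, [0.009, 0.003, -0.048])]
336 [(276, [-0.029, 0.009, 0.082]), (280, [-0.032, 0.009, 0.082]), (284, [-0.036, 0.009, 0.081]), (288, [-0.039, 0.009, 0.082]), (292, [0.011, 0.005, -0.042]), (296, [0.011, 0.004, -0.047]), (300, [0.011, 0.004, -0.051])]
343 [(276, [-0.029, 0.014, 0.083]), (280, [-0.033, 0.014, 0.082]), (284, [-0.037, 0.014, 0.083]), (288, [-0.04, 0.015, 0.083]), (292, [0.011, 0.008, -0.042]), (296, [0.011, 0.008, -0.047]), (300, [0.01, 0.007, -0.05])]
```

View pics/c5.png

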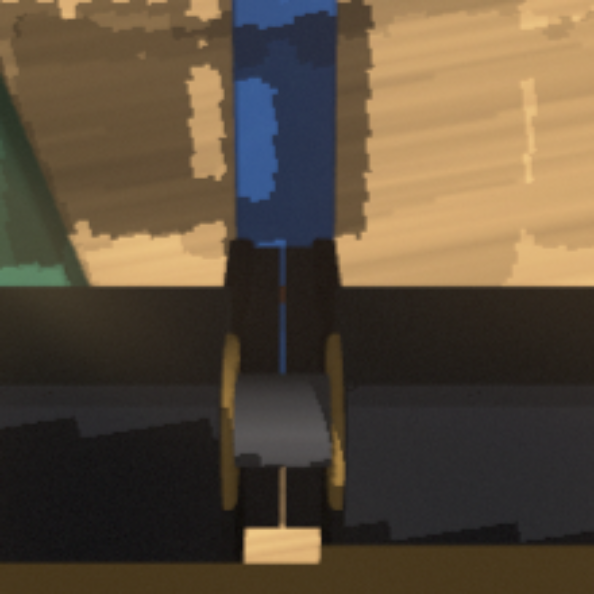

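The picture and depth show the fingertips at (284,240), 37 mm short of the reported TCP. They closed above the bar, so I'll go lower and watch the force.

```bash

python3 -m creep '[{"wx":0,"wy":0,"wz":0,"tx":0,"ty":0,"tz":0,"gripper":0.15},{"wx":0,"wy":0,"wz":0,"tx":0,"ty":0,"tz":0,"gripper":0.15},{"wx":0,"wy":0,"wz":0,"tx":0,"ty":0,"tz":0,"gripper":0.15},{"wx":0,"wy":0,"wz":0,"tx":0,"ty":0,"tz":0,"gripper":0.15},{"wx":0,"wy":0,"wz":0,"tx":0,"ty":0,"tz":0,"gripper":0.15}]' 
python3 -m creep '[{"wx":0,"wy":0,"wz":0,"tx":0,"ty":0,"tz":40,"gripper":0.15},{"wx":0,"wy":0,"wz":0,"tx":0,"ty":0,"tz":80,"gripper":0.15},{"wx":0,"wy":0,"wz":0,"tx":0,"ty":0,"tz":100,"gripper":0.15},{"wx":0,"wy":0,"wz":0,"tx":0,"ty":0,"tz":100,"gripper":0.15},{"wx":0,"wy":0,"wz":0,"tx":0,"ty":0,"tz":100,"gripper":0.15}]' 
python3 -m creep '[{"wx":0,"wy":0,"wz":0,"tx":0,"ty":0,"tz":5,"gripper":0.15},{"wx":0,"wy":0,"wz":0,"tx":0,"ty":0,"tz":10,"gripper":0.15},{"wx":0,"wy":0,"wz":0,"tx":0,"ty":0,"tz":15,"gripper":0.15},{"wx":0,"wy":0,"wz":0,"tx":0,"ty":0,"tz":15,"gripper":0.15}]' 
python3 - <<'E'
from h import *
s=get_obs();p,d=snap('wrist','w6.png')
i=optics.camera_info('wrist');f=240/np.tan(np.radians(i['fovy']/2));T=np.array(i['tool_from_camera'])
v,u=np.mgrid[:480,:640];C=np.dstack([(u-i['cx'])/f*d,(v-i['cy'])/f*d,d])
Tl=C@T[:3,:3].T+T[:3,3]
for x in (255,262,390): print(x,[(y,Tl[y,x].round(3).tolist()) for y in range(280,304,4)])
E
```

```text
time_s: 6.9
tool_pos: [0.4889, -0.0943, 0.1029]
tool_rot: [-180.0, -0.0, 169.6]
force: [-0.0, -0.1, -0.8]
grip_width: 0.0258
grasp_force: 0.0
time_s: 7.32
tool_pos: [0.4883, -0.0944, 0.0026]
tool_rot: [-179.9, -0.1, 169.6]
force: [0.7, 0.1, 1.1]
grip_width: 0.0488
grasp_force: 0.0
time_s: 7.65
tool_pos: [0.4892, -0.0941, -0.012]
tool_rot: [180.0, 0.0, 169.6]
force: [-0.1, 0.1, -0.2]
grip_width: 0.0498
grasp_force: 0.0
255 [(280, [0.005, -0.038, -0.013]), (284, [0.003, -0.038, -0.014]), (288, [0.001, -0.038, -0.014]), (292, [0.011, -0.032, -0.043]), (296, [0.011, -0.032, -0.047]), (300, [0.011, -0.031, -0.051])]
262 [(280, [0.005, -0.034, -0.013]), (284, [0.003, -0.034, -0.014]), (288, [0.0, -0.034, -0.013]), (292, [0.01, -0.03, -0.039]), (296, [0.01, -0.029, -0.044]), (300, [0.009, -0.028, -0.048])]
390 [(280, [0.006, 0.034, -0.014]), (284, [0.003, 0.034, -0.014]), (288, [0.001, 0.035, -0.013]), (292, [0.011, 0.029, -0.043]), (296, [0.01, 0.029, -0.044]), (300, [0.01, 0.028, -0.048])]
```

View pics/w6.png

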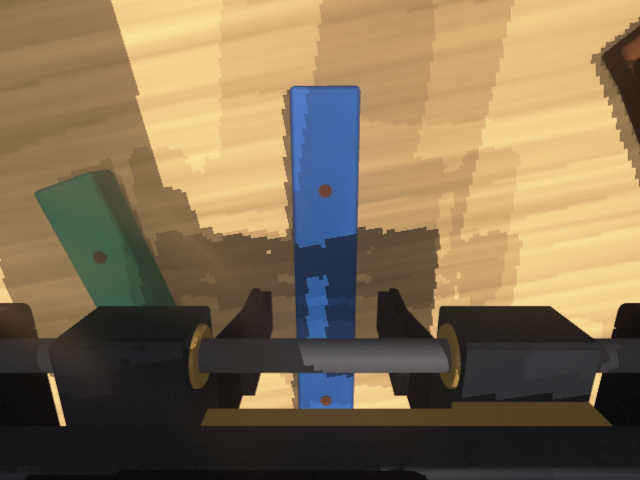

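The TCP reads 12 mm below the bench with no contact and the tips are still about 24 mm above it, so the offset is confirmed. Blue is centred between the fingers. Going 20 mm lower to grasp.

```bash

python3 -m creep '[{"wx":0,"wy":0,"wz":0,"tx":0,"ty":0,"tz":7,"gripper":0.15},{"wx":0,"wy":0,"wz":0,"tx":0,"ty":0,"tz":14,"gripper":0.15},{"wx":0,"wy":0,"wz":0,"tx":0,"ty":0,"tz":20,"gripper":0.15},{"wx":0,"wy":0,"wz":0,"tx":0,"ty":0,"tz":20,"gripper":0.15}]' 
python3 -m creep '[{"wx":0,"wy":0,"wz":0,"tx":0,"ty":0,"tz":0,"gripper":-1},{"wx":0,"wy":0,"wz":0,"tx":0,"ty":0,"tz":0,"gripper":-1},{"wx":0,"wy":0,"wz":0,"tx":0,"ty":0,"tz":0,"gripper":-1},{"wx":0,"wy":0,"wz":0,"tx":0,"ty":0,"tz":0,"gripper":-1},{"wx":0,"wy":0,"wz":0,"tx":0,"ty":0,"tz":0,"gripper":-1}]' 25
python3 -m creep '[{"wx":0,"wy":0,"wz":0,"tx":0,"ty":0,"tz":0,"gripper":-1},{"wx":0,"wy":0,"wz":0,"tx":0,"ty":0,"tz":0,"gripper":-1}]' 25
python3 -m creep '[{"wx":0,"wy":0,"wz":0,"tx":0,"ty":0,"tz":-30,"gripper":-1},{"wx":0,"wy":0,"wz":0,"tx":0,"ty":0,"tz":-70,"gripper":-1},{"wx":0,"wy":0,"wz":0,"tx":0,"ty":0,"tz":-90,"gripper":-1},{"wx":0,"wy":0,"wz":0,"tx":0,"ty":0,"tz":-90,"gripper":-1},{"wx":0,"wy":0,"wz":0,"tx":0,"ty":0,"tz":-90,"gripper":-1}]' 25
python3 - <<'E'
from h import *
plan((600.3,197.9,58,119))
E
```

```text
time_s: 8.03
tool_pos: [0.4877, -0.0941, -0.0335]
tool_rot: [-180.0, -0.2, 169.6]
force: [-1.3, -0.4, -0.5]
grip_width: 0.0498
grasp_force: 0.0
time_s: 8.45
tool_pos: [0.4893, -0.0943, -0.0317]
tool_rot: [180.0, 0.0, 169.6]
force: [0.4, 0.3, 0.5]
grip_width: 0.0299
grasp_force: 25.0
time_s: 8.62
tool_pos: [0.4893, -0.0942, -0.0317]
tool_rot: [180.0, 0.0, 169.6]
force: [1.0, 0.2, 1.9]
grip_width: 0.0299
grasp_force: 25.0
time_s: 9.03
tool_pos: [0.49, -0.0941, 0.0591]
tool_rot: [179.9, 0.2, 169.6]
force: [-0.1, -0.4, -0.8]
grip_width: 0.0295
grasp_force: 25.0
t [-27.8 153.6   0.8] w [ 0.1  0.1 25.3] call 1 of 2
t [ 40.4 150.7   0.6] w [ 0.1  0.1 25.3] call 2 of 2
```

```bash

python3 -m creep '[{"wx":0,"wy":0,"wz":25.3,"tx":-28,"ty":154,"tz":0,"gripper":-1},{"wx":0,"wy":0,"wz":25.3,"tx":-28,"ty":154,"tz":0,"gripper":-1},{"wx":0,"wy":0,"wz":25.3,"tx":-28,"ty":154,"tz":0,"gripper":-1},{"wx":0,"wy":0,"wz":25.3,"tx":-28,"ty":154,"tz":0,"gripper":-1},{"wx":0,"wy":0,"wz":25.3,"tx":-28,"ty":154,"tz":0,"gripper":-1}]' | head -3
python3 -m creep '[{"wx":0,"wy":0,"wz":25.3,"tx":41,"ty":151,"tz":0,"gripper":-1},{"wx":0,"wy":0,"wz":25.3,"tx":41,"ty":151,"tz":0,"gripper":-1},{"wx":0,"wy":0,"wz":25.3,"tx":41,"ty":151,"tz":0,"gripper":-1},{"wx":0,"wy":0,"wz":25.3,"tx":41,"ty":151,"tz":0,"gripper":-1},{"wx":0,"wy":0,"wz":25.3,"tx":41,"ty":151,"tz":0,"gripper":-1}]' | head -3
python3 -m creep '[{"wx":0,"wy":0,"wz":0,"tx":0,"ty":0,"tz":0,"gripper":-1},{"wx":0,"wy":0,"wz":0,"tx":0,"ty":0,"tz":0,"gripper":-1},{"wx":0,"wy":0,"wz":0,"tx":0,"ty":0,"tz":0,"gripper":-1},{"wx":0,"wy":0,"wz":0,"tx":0,"ty":0,"tz":0,"gripper":-1}]'
python3 - <<'E'
from h import *
print(np.round(get_obs()['qpos'],1))
plan((599.9,198.4,12,119))
E
```

```text
time_s: 9.45
tool_pos: [0.5449, 0.0622, 0.056]
tool_rot: [179.9, -0.2, 144.7]
time_s: 9.87
tool_pos: [0.5984, 0.2082, 0.0553]
tool_rot: [-180.0, -0.2, 119.4]
time_s: 10.2
tool_pos: [0.599, 0.1965, 0.0576]
tool_rot: [-179.9, 0.0, 118.8]
force: [0.4, -0.9, -0.1]
grip_width: 0.0295
grasp_force: 25.0
[-42.   22.5  26.7  95.5 -10.9  64.6  16.5]
t [ 1.3  1.8 45.6] w [-0.1  0.  -0.2] call 1 of 1
```

```bash

python3 -m creep '[{"wx":0,"wy":0,"wz":-0.2,"tx":1.3,"ty":1.8,"tz":25,"gripper":-1},{"wx":0,"wy":0,"wz":-0.2,"tx":1.3,"ty":1.8,"tz":45.6,"gripper":-1},{"wx":0,"wy":0,"wz":-0.2,"tx":1.3,"ty":1.8,"tz":45.6,"gripper":-1},{"wx":0,"wy":0,"wz":-0.2,"tx":1.3,"ty":1.8,"tz":45.6,"gripper":-1},{"wx":0,"wy":0,"wz":-0.2,"tx":1.3,"ty":1.8,"tz":45.6,"gripper":-1}]'
python3 - <<'E'
from h import *
plan((599.9,198.4,-7.2,119))
s=get_obs();p,d=snap('wrist','w7.png')
for b in blobs(p,'white',60):
    v,u=np.nonzero(b);P=wray(np.c_[u,v],.024,s);print(int(u.mean()),int(v.mean()),rect(P))
E
```

```text
time_s: 10.62
tool_pos: [0.6011, 0.2001, 0.0137]
tool_rot: [179.9, 0.0, 119.1]
force: [1.3, 0.1, -1.0]
grip_width: 0.0297
grasp_force: 25.0
t [-0.9 -1.9 20.9] w [0.1 0.  0.1] call 1 of 1
190 201 (array([518.4, 207. ]), array([25.9, 14. ]), 36.1)
58 219 (array([464. , 167.3]), array([25.2, 13.9]), 36.1)
```

View pics/w7.png

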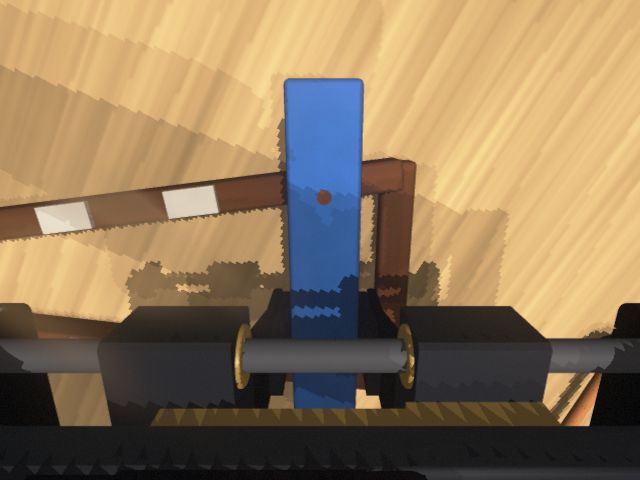

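The picture shows blue held over the wide-end pads and squarely across the rails; the second pads show at (190,201). Lowering and releasing.

```bash

python3 -m creep '[{"wx":0,"wy":0,"wz":0,"tx":-0.6,"ty":-1,"tz":7,"gripper":-1},{"wx":0,"wy":0,"wz":0,"tx":-0.6,"ty":-1,"tz":13,"gripper":-1},{"wx":0,"wy":0,"wz":0,"tx":-0.6,"ty":-1,"tz":17,"gripper":-1},{"wx":0,"wy":0,"wz":0,"tx":-0.6,"ty":-1,"tz":17,"gripper":-1},{"wx":0,"wy":0,"wz":0,"tx":-0.6,"ty":-1,"tz":17,"gripper":-1}]'
python3 - <<'E'
from h import *
plan((599.9,198.4,-7.2,119))
E
```

```text
time_s: 11.08
tool_pos: [0.5993, 0.1996, -0.005]
tool_rot: [-180.0, -0.0, 119.2]
force: [-0.7, 0.3, 1.1]
grip_width: 0.0299
grasp_force: 25.0
t [-1.3 -0.1  2.2] w [-0.  -0.   0.2] call 1 of 1
```

```bash

python3 -m creep '[{"wx":0,"wy":0,"wz":0.2,"tx":-1.2,"ty":0,"tz":1,"gripper":-1},{"wx":0,"wy":0,"wz":0.2,"tx":-1.2,"ty":0,"tz":2,"gripper":-1},{"wx":0,"wy":0,"wz":0.2,"tx":-1.2,"ty":0,"tz":2.2,"gripper":-1},{"wx":0,"wy":0,"wz":0.2,"tx":-1.2,"ty":0,"tz":2.2,"gripper":-1}]'
python3 -m creep '[{"wx":0,"wy":0,"wz":0,"tx":0,"ty":0,"tz":0,"gripper":0.15},{"wx":0,"wy":0,"wz":0,"tx":0,"ty":0,"tz":0,"gripper":0.15},{"wx":0,"wy":0,"wz":0,"tx":0,"ty":0,"tz":0,"gripper":0.15},{"wx":0,"wy":0,"wz":0,"tx":0,"ty":0,"tz":0,"gripper":0.15},{"wx":0,"wy":0,"wz":0,"tx":0,"ty":0,"tz":0,"gripper":0.15}]'
python3 -m creep '[{"wx":0,"wy":0,"wz":0,"tx":0,"ty":0,"tz":-20,"gripper":0.15},{"wx":0,"wy":0,"wz":0,"tx":0,"ty":0,"tz":-60,"gripper":0.15},{"wx":0,"wy":0,"wz":0,"tx":0,"ty":0,"tz":-65,"gripper":0.15},{"wx":0,"wy":0,"wz":0,"tx":0,"ty":0,"tz":-65,"gripper":0.15}]' | head -3
python3 - <<'E'
from h import *
s=get_obs();p,d=snap('wrist')
for b in blobs(p,'blue',800):
    v,u=np.nonzero(b);P=wray(np.c_[u,v],.042,s);print(int(u.mean()),int(v.mean()),rect(P))
plan((492.3,-188.5,60,187.9))
E
```

```text
time_s: 11.42
tool_pos: [0.6004, 0.1986, -0.0067]
tool_rot: [180.0, 0.0, 119.0]
force: [0.4, -0.1, -1.3]
grip_width: 0.0295
grasp_force: 25.0
time_s: 11.83
tool_pos: [0.6004, 0.1987, -0.0066]
tool_rot: [180.0, 0.0, 119.0]
force: [-0.3, -0.2, -0.3]
grip_width: 0.0485
grasp_force: 0.0
time_s: 12.17
tool_pos: [0.6032, 0.1994, 0.0619]
tool_rot: [179.6, 0.0, 119.0]
318 213 (array([588.1, 219.4]), array([149.2,  29.6]), -60.9)
320 386 (array([643.1, 120.9]), array([29.1, 22.8]), 28.7)
t [-95.4 -94.4  -0.4] w [  0.1   0.  -23. ] call 1 of 3
t [ -51.  -124.1   -0.3] w [  0.1   0.  -23. ] call 2 of 3
t [   1.5 -134.2   -0.2] w [  0.1   0.  -23. ] call 3 of 3
```

Blue is at (600.2,197.8), 60.9° — on its seat. Now green.

```bash

python3 -m creep '[{"wx":0,"wy":0,"wz":-23,"tx":-95,"ty":-94,"tz":0,"gripper":0.15},{"wx":0,"wy":0,"wz":-23,"tx":-95,"ty":-94,"tz":0,"gripper":0.15},{"wx":0,"wy":0,"wz":-23,"tx":-95,"ty":-94,"tz":0,"gripper":0.15},{"wx":0,"wy":0,"wz":-23,"tx":-95,"ty":-94,"tz":0,"gripper":0.15}]' | head -3
python3 -m creep '[{"wx":0,"wy":0,"wz":-23,"tx":-51,"ty":-124,"tz":0,"gripper":0.15},{"wx":0,"wy":0,"wz":-23,"tx":-51,"ty":-124,"tz":0,"gripper":0.15},{"wx":0,"wy":0,"wz":-23,"tx":-51,"ty":-124,"tz":0,"gripper":0.15},{"wx":0,"wy":0,"wz":-23,"tx":-51,"ty":-124,"tz":0,"gripper":0.15}]' | head -3
python3 -m creep '[{"wx":0,"wy":0,"wz":-23,"tx":1.5,"ty":-134,"tz":0,"gripper":0.15},{"wx":0,"wy":0,"wz":-23,"tx":1.5,"ty":-134,"tz":0,"gripper":0.15},{"wx":0,"wy":0,"wz":-23,"tx":1.5,"ty":-134,"tz":0,"gripper":0.15},{"wx":0,"wy":0,"wz":-23,"tx":1.5,"ty":-134,"tz":0,"gripper":0.15},{"wx":0,"wy":0,"wz":-23,"tx":1.5,"ty":-134,"tz":0,"gripper":0.15}]' | head -3
python3 -m creep '[{"wx":0,"wy":0,"wz":0,"tx":0,"ty":0,"tz":0,"gripper":0.15},{"wx":0,"wy":0,"wz":0,"tx":0,"ty":0,"tz":0,"gripper":0.15},{"wx":0,"wy":0,"wz":0,"tx":0,"ty":0,"tz":0,"gripper":0.15},{"wx":0,"wy":0,"wz":0,"tx":0,"ty":0,"tz":0,"gripper":0.15}]'
cat >> h.py <<'E'
def barat(col,L,z):
    "bar centre from the visible far end in the wrist picture"
    s=get_obs();p,d=snap('wrist')
    for b in blobs(p,col,800)[:3]:
        v,u=np.nonzero(b)
        if abs(u.mean()-320)>90: continue
        P=wray(np.c_[u,v],z,s);c,wh,a=rect(P);e=np.array([np.cos(np.radians(a)),np.sin(np.radians(a))])
        tx=Ro.from_euler('xyz',s['tool_rot'],degrees=True).as_matrix()[:2,0]
        e=e*np.sign(e@tx);print(col,c,wh,a,'centre from far end',(c+e*(wh[0]-L)/2).round(1))
E
python3 - <<'E'
from h import *
barat('green',170,.018)
print(np.round(get_obs()['qpos'],1))
plan((492.3,-188.5,0,187.9))
E
```

```text
time_s: 12.55
tool_pos: [0.5609, 0.0607, 0.0565]
tool_rot: [-179.6, -0.0, 141.8]
time_s: 12.88
tool_pos: [0.5244, -0.0661, 0.0568]
tool_rot: [-179.8, -0.2, 164.9]
time_s: 13.3
tool_pos: [0.4881, -0.1943, 0.057]
tool_rot: [-179.9, -0.2, -172.4]
time_s: 13.63
tool_pos: [0.492, -0.1864, 0.0578]
tool_rot: [180.0, -0.0, -171.9]
force: [0.0, 0.5, 0.4]
grip_width: 0.0504
grasp_force: 0.0
green [ 480.5 -190.6] [143.2  29.1] 7.7 centre from far end [ 493.8 -188.8]
[-10.8  10.   31.4 110.5  -6.   61.1 121.2]
t [-0.  -1.9 57.9] w [ 0.  -0.   0.2] call 1 of 1
```

```bash

python3 -m creep '[{"wx":0,"wy":0,"wz":0.3,"tx":-0.8,"ty":-2,"tz":30,"gripper":0.15},{"wx":0,"wy":0,"wz":0.3,"tx":-0.8,"ty":-2,"tz":60,"gripper":0.15},{"wx":0,"wy":0,"wz":0.3,"tx":-0.8,"ty":-2,"tz":75,"gripper":0.15},{"wx":0,"wy":0,"wz":0.3,"tx":-0.8,"ty":-2,"tz":75,"gripper":0.15},{"wx":0,"wy":0,"wz":0.3,"tx":-0.8,"ty":-2,"tz":75,"gripper":0.15}]'
python3 - <<'E'
from h import *
barat('green',170,.018)
plan((493,-188.6,-32,187.8))
E
```

```text
time_s: 14.1
tool_pos: [0.4923, -0.1893, -0.0172]
tool_rot: [180.0, -0.1, -172.3]
force: [-0.6, -0.8, 1.3]
grip_width: 0.0502
grasp_force: 0.0
green [ 458.7 -193.5] [100.   29.3] 7.9 centre from far end [ 493.4 -188.7]
green [ 539.1 -182.5] [29.2 20.8] -82.3 centre from far end [ 529.7 -112.7]
t [ 0.3  1.3 15.9] w [-0.   0.  -0.1] call 1 of 1
```

```bash

python3 -m creep '[{"wx":0,"wy":0,"wz":0,"tx":-0.5,"ty":0.6,"tz":7,"gripper":0.15},{"wx":0,"wy":0,"wz":0,"tx":-0.5,"ty":0.6,"tz":14,"gripper":0.15},{"wx":0,"wy":0,"wz":0,"tx":-0.5,"ty":0.6,"tz":15,"gripper":0.15},{"wx":0,"wy":0,"wz":0,"tx":-0.5,"ty":0.6,"tz":15,"gripper":0.15}]' | head -3
python3 -m creep '[{"wx":0,"wy":0,"wz":0,"tx":0,"ty":0,"tz":0,"gripper":-1},{"wx":0,"wy":0,"wz":0,"tx":0,"ty":0,"tz":0,"gripper":-1},{"wx":0,"wy":0,"wz":0,"tx":0,"ty":0,"tz":0,"gripper":-1},{"wx":0,"wy":0,"wz":0,"tx":0,"ty":0,"tz":0,"gripper":-1},{"wx":0,"wy":0,"wz":0,"tx":0,"ty":0,"tz":0,"gripper":-1}]' 25
python3 -m creep '[{"wx":0,"wy":0,"wz":0,"tx":0,"ty":0,"tz":0,"gripper":-1}]' 25
python3 -m creep '[{"wx":0,"wy":0,"wz":0,"tx":0,"ty":0,"tz":-30,"gripper":-1},{"wx":0,"wy":0,"wz":0,"tx":0,"ty":0,"tz":-70,"gripper":-1},{"wx":0,"wy":0,"wz":0,"tx":0,"ty":0,"tz":-90,"gripper":-1},{"wx":0,"wy":0,"wz":0,"tx":0,"ty":0,"tz":-90,"gripper":-1},{"wx":0,"wy":0,"wz":0,"tx":0,"ty":0,"tz":-90,"gripper":-1}]' 25
python3 - <<'E'
from h import *
plan((542.4,165.8,58,119))
E
```

```text
time_s: 14.48
tool_pos: [0.4929, -0.1892, -0.032]
tool_rot: [180.0, -0.0, -172.3]
time_s: 14.9
tool_pos: [0.4934, -0.1893, -0.0315]
tool_rot: [180.0, 0.0, -172.3]
force: [-0.5, 0.2, 1.9]
grip_width: 0.0299
grasp_force: 25.0
time_s: 14.98
tool_pos: [0.4933, -0.1893, -0.0315]
tool_rot: [180.0, 0.0, -172.3]
force: [-1.0, -0.3, 1.1]
grip_width: 0.0299
grasp_force: 25.0
time_s: 15.4
tool_pos: [0.4942, -0.1895, 0.0594]
tool_rot: [-180.0, 0.2, -172.3]
force: [-0.3, -0.3, -1.2]
grip_width: 0.0301
grasp_force: 25.0
t [-47.6 172.8   0.8] w [ 0.   0.1 34.3] call 1 of 2
t [ 58.2 169.6   0.6] w [ 0.   0.1 34.3] call 2 of 2
```

```bash

python3 -m creep '[{"wx":0,"wy":0,"wz":34.3,"tx":-47.6,"ty":173,"tz":0,"gripper":-1},{"wx":0,"wy":0,"wz":34.3,"tx":-47.6,"ty":173,"tz":0,"gripper":-1},{"wx":0,"wy":0,"wz":34.3,"tx":-47.6,"ty":173,"tz":0,"gripper":-1},{"wx":0,"wy":0,"wz":34.3,"tx":-47.6,"ty":173,"tz":0,"gripper":-1},{"wx":0,"wy":0,"wz":34.3,"tx":-47.6,"ty":173,"tz":0,"gripper":-1}]' | head -3
python3 -m creep '[{"wx":0,"wy":0,"wz":34.3,"tx":58,"ty":170,"tz":0,"gripper":-1},{"wx":0,"wy":0,"wz":34.3,"tx":58,"ty":170,"tz":0,"gripper":-1},{"wx":0,"wy":0,"wz":34.3,"tx":58,"ty":170,"tz":0,"gripper":-1},{"wx":0,"wy":0,"wz":34.3,"tx":58,"ty":170,"tz":0,"gripper":-1},{"wx":0,"wy":0,"wz":34.3,"tx":58,"ty":170,"tz":0,"gripper":-1}]' | head -3
python3 -m creep '[{"wx":0,"wy":0,"wz":0,"tx":0,"ty":0,"tz":0,"gripper":-1},{"wx":0,"wy":0,"wz":0,"tx":0,"ty":0,"tz":0,"gripper":-1},{"wx":0,"wy":0,"wz":0,"tx":0,"ty":0,"tz":0,"gripper":-1},{"wx":0,"wy":0,"wz":0,"tx":0,"ty":0,"tz":0,"gripper":-1}]'
python3 - <<'E'
from h import *
plan((542.4,165.7,12,119))
E
```

```text
time_s: 15.82
tool_pos: [0.5156, -0.0113, 0.0564]
tool_rot: [-179.9, -0.2, 155.9]
time_s: 16.23
tool_pos: [0.5306, 0.1703, 0.0562]
tool_rot: [-179.9, -0.1, 122.4]
time_s: 16.57
tool_pos: [0.5321, 0.1632, 0.0573]
tool_rot: [-179.9, 0.0, 122.4]
force: [-0.2, -0.6, -1.0]
grip_width: 0.0294
grasp_force: 25.0
t [-3.3 10.1 45.3] w [-0.1  0.   3.4] call 1 of 1
```

```bash

python3 -m creep '[{"wx":0,"wy":0,"wz":3.4,"tx":-3.3,"ty":10,"tz":0,"gripper":-1},{"wx":0,"wy":0,"wz":3.4,"tx":-3.3,"ty":10,"tz":20,"gripper":-1},{"wx":0,"wy":0,"wz":3.4,"tx":-3.3,"ty":10,"tz":45,"gripper":-1},{"wx":0,"wy":0,"wz":3.4,"tx":-3.3,"ty":10,"tz":45,"gripper":-1},{"wx":0,"wy":0,"wz":3.4,"tx":-3.3,"ty":10,"tz":45,"gripper":-1}]' |head -1
python3 -m creep '[{"wx":0,"wy":0,"wz":0,"tx":0,"ty":0,"tz":0,"gripper":-1},{"wx":0,"wy":0,"wz":0,"tx":0,"ty":0,"tz":0,"gripper":-1},{"wx":0,"wy":0,"wz":0,"tx":0,"ty":0,"tz":0,"gripper":-1},{"wx":0,"wy":0,"wz":0,"tx":0,"ty":0,"tz":0,"gripper":-1}]'
python3 - <<'E'
from h import *
barat('green',170,.062)
plan((542.4,165.6,-7.0,119))
E
```

```text
time_s: 16.98
time_s: 17.32
tool_pos: [0.5436, 0.1682, 0.0144]
tool_rot: [179.9, -0.0, 119.1]
force: [-0.6, -0.8, -1.2]
grip_width: 0.03
grasp_force: 25.0
green [525.  200.4] [93.9 30.1] -60.9 centre from far end [543.5 167.2]
green [561.7 134.1] [29.5 19.3] 28.9 centre from far end [623.2 168.1]
t [-1.9 -2.2 21.2] w [ 0.1 -0.   0.1] call 1 of 1
```

```bash

python3 -m creep '[{"wx":0,"wy":0,"wz":0.1,"tx":-1.2,"ty":-2,"tz":7,"gripper":-1},{"wx":0,"wy":0,"wz":0.1,"tx":-1.2,"ty":-2,"tz":13,"gripper":-1},{"wx":0,"wy":0,"wz":0.1,"tx":-1.2,"ty":-2,"tz":18,"gripper":-1},{"wx":0,"wy":0,"wz":0.1,"tx":-1.2,"ty":-2,"tz":18,"gripper":-1},{"wx":0,"wy":0,"wz":0.1,"tx":-1.2,"ty":-2,"tz":18,"gripper":-1}]'
python3 - <<'E'
from h import *
barat('green',170,.045)
plan((542.4,165.6,-7.2,119))
E
```

```text
time_s: 17.78
tool_pos: [0.5411, 0.1658, -0.0055]
tool_rot: [-179.9, -0.0, 119.0]
force: [1.1, -0.1, -0.5]
grip_width: 0.0301
grasp_force: 25.0
green [522.2 198.7] [92.1 29.5] -61.0 centre from far end [541.1 164.6]
green [558.2 133.7] [29.1 18.9] 29.0 centre from far end [496.6  99.5]
t [-0.7  0.7  2.1] w [-0.  0. -0.] call 1 of 1
```

```bash

python3 -m creep '[{"wx":0,"wy":0,"wz":0,"tx":0,"ty":0.8,"tz":1,"gripper":-1},{"wx":0,"wy":0,"wz":0,"tx":0,"ty":0.8,"tz":1.8,"gripper":-1},{"wx":0,"wy":0,"wz":0,"tx":0,"ty":0.8,"tz":1.8,"gripper":-1},{"wx":0,"wy":0,"wz":0,"tx":0,"ty":0.8,"tz":1.8,"gripper":-1}]'
python3 -m creep '[{"wx":0,"wy":0,"wz":0,"tx":0,"ty":0,"tz":0,"gripper":0.15},{"wx":0,"wy":0,"wz":0,"tx":0,"ty":0,"tz":0,"gripper":0.15},{"wx":0,"wy":0,"wz":0,"tx":0,"ty":0,"tz":0,"gripper":0.15},{"wx":0,"wy":0,"wz":0,"tx":0,"ty":0,"tz":0,"gripper":0.15},{"wx":0,"wy":0,"wz":0,"tx":0,"ty":0,"tz":0,"gripper":0.15}]'|head -3
python3 -m creep '[{"wx":0,"wy":0,"wz":0,"tx":0,"ty":0,"tz":-20,"gripper":0.15},{"wx":0,"wy":0,"wz":0,"tx":0,"ty":0,"tz":-60,"gripper":0.15},{"wx":0,"wy":0,"wz":0,"tx":0,"ty":0,"tz":-65,"gripper":0.15},{"wx":0,"wy":0,"wz":0,"tx":0,"ty":0,"tz":-65,"gripper":0.15}]' | head -3
python3 -m creep '[{"wx":0,"wy":0,"wz":0,"tx":0,"ty":0,"tz":0,"gripper":0.15},{"wx":0,"wy":0,"wz":0,"tx":0,"ty":0,"tz":0,"gripper":0.15}]'|head -3
python3 - <<'E'
from h import *
barat('green',170,.042)
plan((516.8,-293.5,60,180.4))
E
```

```text
time_s: 18.17
tool_pos: [0.5425, 0.1664, -0.0065]
tool_rot: [180.0, 0.0, 119.0]
force: [0.8, -0.5, -0.6]
grip_width: 0.0299
grasp_force: 25.0
time_s: 18.58
tool_pos: [0.5425, 0.1664, -0.0064]
tool_rot: [180.0, -0.0, 119.0]
time_s: 18.92
tool_pos: [0.545, 0.1673, 0.0617]
tool_rot: [179.6, 0.0, 119.0]
time_s: 19.08
tool_pos: [0.5413, 0.1661, 0.0573]
tool_rot: [-179.9, -0.0, 119.0]
green [532.9 182.5] [130.7  29.3] -61.0 centre from far end [542.4 165.3]
t [-130.1  -81.3   -0.8] w [ -0.   -0.  -20.5] call 1 of 3
t [ -93.4 -121.7   -0.8] w [ -0.   -0.  -20.5] call 2 of 3
t [ -44.9 -146.7   -0.9] w [ -0.   -0.  -20.5] call 3 of 3
```

Green is at (542.4,165.3), −61.0° — on its seat. Now yellow.

```bash

python3 -m creep '[{"wx":0,"wy":0,"wz":-20.5,"tx":-130,"ty":-81,"tz":-1,"gripper":0.15},{"wx":0,"wy":0,"wz":-20.5,"tx":-130,"ty":-81,"tz":-1,"gripper":0.15},{"wx":0,"wy":0,"wz":-20.5,"tx":-130,"ty":-81,"tz":-1,"gripper":0.15},{"wx":0,"wy":0,"wz":-20.5,"tx":-130,"ty":-81,"tz":-1,"gripper":0.15},{"wx":0,"wy":0,"wz":-20.5,"tx":-130,"ty":-81,"tz":-1,"gripper":0.15}]' | head -3
python3 -m creep '[{"wx":0,"wy":0,"wz":-20.5,"tx":-93,"ty":-122,"tz":-1,"gripper":0.15},{"wx":0,"wy":0,"wz":-20.5,"tx":-93,"ty":-122,"tz":-1,"gripper":0.15},{"wx":0,"wy":0,"wz":-20.5,"tx":-93,"ty":-122,"tz":-1,"gripper":0.15},{"wx":0,"wy":0,"wz":-20.5,"tx":-93,"ty":-122,"tz":-1,"gripper":0.15},{"wx":0,"wy":0,"wz":-20.5,"tx":-93,"ty":-122,"tz":-1,"gripper":0.15}]' | head -3
python3 -m creep '[{"wx":0,"wy":0,"wz":-20.5,"tx":-45,"ty":-147,"tz":-1,"gripper":0.15},{"wx":0,"wy":0,"wz":-20.5,"tx":-45,"ty":-147,"tz":-1,"gripper":0.15},{"wx":0,"wy":0,"wz":-20.5,"tx":-45,"ty":-147,"tz":-1,"gripper":0.15},{"wx":0,"wy":0,"wz":-20.5,"tx":-45,"ty":-147,"tz":-1,"gripper":0.15},{"wx":0,"wy":0,"wz":-20.5,"tx":-45,"ty":-147,"tz":-1,"gripper":0.15}]' | head -3
python3 -m creep '[{"wx":0,"wy":0,"wz":0,"tx":0,"ty":0,"tz":0,"gripper":0.15},{"wx":0,"wy":0,"wz":0,"tx":0,"ty":0,"tz":0,"gripper":0.15},{"wx":0,"wy":0,"wz":0,"tx":0,"ty":0,"tz":0,"gripper":0.15},{"wx":0,"wy":0,"wz":0,"tx":0,"ty":0,"tz":0,"gripper":0.15}]'
python3 - <<'E'
from h import *
p,_=snap('wrist','w8.png');h=cv2.cvtColor(p,cv2.COLOR_RGB2HSV);print(h[150:300:25,325].tolist())
barat('yellow',140,.018)
print(np.round(get_obs()['qpos'],1))
plan((516.8,-293.5,-17,180.4))
E
```

```text
time_s: 19.55
tool_pos: [0.5329, 0.004, 0.0585]
tool_rot: [-179.7, 0.1, 138.9]
time_s: 19.97
tool_pos: [0.5233, -0.1498, 0.0599]
tool_rot: [-179.7, 0.0, 159.4]
time_s: 20.38
tool_pos: [0.5142, -0.303, 0.0609]
tool_rot: [-179.6, -0.1, 179.9]
time_s: 20.72
tool_pos: [0.5184, -0.2908, 0.0609]
tool_rot: [179.9, -0.0, -179.4]
force: [1.1, -0.0, -0.1]
grip_width: 0.0501
grasp_force: 0.0
[[22, 190, 235], [27, 183, 245], [18, 179, 100], [21, 195, 141], [20, 197, 144], [20, 194, 141]]
yellow [ 462.8 -293.9] [29.1 27.3] 0.6 centre from far end [ 518.2 -293.3]
[ -0.3  18.7  32.4 100.8 -11.1  63.7 126.3]
t [ 1.7 -2.1 78.3] w [0.  0.  0.2] call 1 of 1
```

View pics/w8.png

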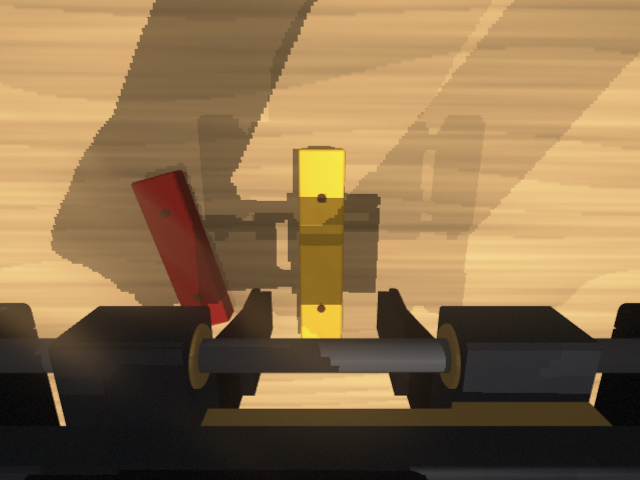

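Yellow is straight between the fingers, with its far end at (322,150). Red is at (182,250), clear of the gripper's left finger.

```bash

python3 -m creep '[{"wx":0,"wy":0,"wz":0,"tx":0.7,"ty":-2,"tz":30,"gripper":0.15},{"wx":0,"wy":0,"wz":0,"tx":0.7,"ty":-2,"tz":60,"gripper":0.15},{"wx":0,"wy":0,"wz":0,"tx":0.7,"ty":-2,"tz":78,"gripper":0.15},{"wx":0,"wy":0,"wz":0,"tx":0.7,"ty":-2,"tz":78,"gripper":0.15},{"wx":0,"wy":0,"wz":0,"tx":0.7,"ty":-2,"tz":78,"gripper":0.15}]'
sed -i "s/'yellow':(24,34)/'yellow':(17,34)/; s/(150 if col in/(172 if col in/" h.py
python3 - <<'E'
from h import *
barat('yellow',140,.018)
plan((517.8,-293.4,-32,180.5))
E
```

```text
time_s: 21.23
tool_pos: [0.5167, -0.2943, -0.0171]
tool_rot: [180.0, -0.1, -179.5]
force: [0.7, -0.3, 1.3]
grip_width: 0.0502
grasp_force: 0.0
yellow [ 489.8 -294. ] [87.5 29.8] 0.4 centre from far end [ 516.  -293.8]
yellow [ 564.4 -293.5] [29.6 21.5] -89.5 centre from far end [ 563.9 -238.3]
t [ 0.   1.7 16.3] w [-0.  0.  0.] call 1 of 1
```

```bash

python3 -m creep '[{"wx":0,"wy":0,"wz":0,"tx":0.5,"ty":0.5,"tz":7,"gripper":0.15},{"wx":0,"wy":0,"wz":0,"tx":0.5,"ty":0.5,"tz":14,"gripper":0.15},{"wx":0,"wy":0,"wz":0,"tx":0.5,"ty":0.5,"tz":15.5,"gripper":0.15},{"wx":0,"wy":0,"wz":0,"tx":0.5,"ty":0.5,"tz":15.5,"gripper":0.15}]' | head -3
python3 -m creep '[{"wx":0,"wy":0,"wz":0,"tx":0,"ty":0,"tz":0,"gripper":-1},{"wx":0,"wy":0,"wz":0,"tx":0,"ty":0,"tz":0,"gripper":-1},{"wx":0,"wy":0,"wz":0,"tx":0,"ty":0,"tz":0,"gripper":-1},{"wx":0,"wy":0,"wz":0,"tx":0,"ty":0,"tz":0,"gripper":-1},{"wx":0,"wy":0,"wz":0,"tx":0,"ty":0,"tz":0,"gripper":-1}]' 25
python3 -m creep '[{"wx":0,"wy":0,"wz":0,"tx":0,"ty":0,"tz":0,"gripper":-1}]' 25 | head -3
python3 -m creep '[{"wx":0,"wy":0,"wz":0,"tx":0,"ty":0,"tz":-30,"gripper":-1},{"wx":0,"wy":0,"wz":0,"tx":0,"ty":0,"tz":-70,"gripper":-1},{"wx":0,"wy":0,"wz":0,"tx":0,"ty":0,"tz":-90,"gripper":-1},{"wx":0,"wy":0,"wz":0,"tx":0,"ty":0,"tz":-90,"gripper":-1},{"wx":0,"wy":0,"wz":0,"tx":0,"ty":0,"tz":-90,"gripper":-1}]' 25
python3 - <<'E'
from h import *
barat('yellow',140,.109)
plan((484.4,133.7,58,119))
E
```

```text
time_s: 21.62
tool_pos: [0.5164, -0.2945, -0.0323]
tool_rot: [180.0, -0.0, -179.5]
time_s: 22.03
tool_pos: [0.5168, -0.2948, -0.0318]
tool_rot: [180.0, 0.0, -179.5]
force: [0.8, 0.9, 1.9]
grip_width: 0.0297
grasp_force: 25.0
time_s: 22.12
tool_pos: [0.5168, -0.2947, -0.0318]
tool_rot: [180.0, 0.0, -179.5]
time_s: 22.53
tool_pos: [0.5176, -0.2951, 0.0592]
tool_rot: [-180.0, 0.2, -179.5]
force: [0.1, 0.7, -1.7]
grip_width: 0.0298
grasp_force: 25.0
yellow [ 485.9 -296.2] [78.5 30. ] 0.5 centre from far end [ 516.6 -295.9]
yellow [ 553.9 -295.6] [29.4 19.7] -89.5 centre from far end [ 554.4 -350.9]
t [ 9.500e+00  1.428e+02 -1.000e-01] w [ 0.  -0.  20.5] call 1 of 3
t [ 5.890e+01  1.304e+02 -1.000e-01] w [ 0.  -0.  20.5] call 2 of 3
t [ 1.008e+02  1.016e+02 -1.000e-01] w [ 0.  -0.  20.5] call 3 of 3
```

```bash

python3 -m creep '[{"wx":0,"wy":0,"wz":20.5,"tx":9.5,"ty":143,"tz":0,"gripper":-1},{"wx":0,"wy":0,"wz":20.5,"tx":9.5,"ty":143,"tz":0,"gripper":-1},{"wx":0,"wy":0,"wz":20.5,"tx":9.5,"ty":143,"tz":0,"gripper":-1},{"wx":0,"wy":0,"wz":20.5,"tx":9.5,"ty":143,"tz":0,"gripper":-1},{"wx":0,"wy":0,"wz":20.5,"tx":9.5,"ty":143,"tz":0,"gripper":-1}]' | head -3
python3 -m creep '[{"wx":0,"wy":0,"wz":20.5,"tx":59,"ty":130,"tz":0,"gripper":-1},{"wx":0,"wy":0,"wz":20.5,"tx":59,"ty":130,"tz":0,"gripper":-1},{"wx":0,"wy":0,"wz":20.5,"tx":59,"ty":130,"tz":0,"gripper":-1},{"wx":0,"wy":0,"wz":20.5,"tx":59,"ty":130,"tz":0,"gripper":-1},{"wx":0,"wy":0,"wz":20.5,"tx":59,"ty":130,"tz":0,"gripper":-1}]' | head -3
python3 -m creep '[{"wx":0,"wy":0,"wz":20.5,"tx":101,"ty":102,"tz":0,"gripper":-1},{"wx":0,"wy":0,"wz":20.5,"tx":101,"ty":102,"tz":0,"gripper":-1},{"wx":0,"wy":0,"wz":20.5,"tx":101,"ty":102,"tz":0,"gripper":-1},{"wx":0,"wy":0,"wz":20.5,"tx":101,"ty":102,"tz":0,"gripper":-1},{"wx":0,"wy":0,"wz":20.5,"tx":101,"ty":102,"tz":0,"gripper":-1}]' | head -3
python3 -m creep '[{"wx":0,"wy":0,"wz":0,"tx":0,"ty":0,"tz":0,"gripper":-1},{"wx":0,"wy":0,"wz":0,"tx":0,"ty":0,"tz":0,"gripper":-1},{"wx":0,"wy":0,"wz":0,"tx":0,"ty":0,"tz":0,"gripper":-1},{"wx":0,"wy":0,"wz":0,"tx":0,"ty":0,"tz":0,"gripper":-1}]'
python3 - <<'E'
from h import *
print(np.round(get_obs()['qpos'],1))
barat('yellow',140,.109)
plan((484.8,133.0,12,119))
E
```

```text
time_s: 23.0
tool_pos: [0.5043, -0.1428, 0.0554]
tool_rot: [179.8, -0.4, 160.4]
time_s: 23.42
tool_pos: [0.4928, -0.0006, 0.056]
tool_rot: [180.0, -0.3, 140.0]
time_s: 23.83
tool_pos: [0.482, 0.1418, 0.0563]
tool_rot: [-179.9, -0.2, 119.5]
time_s: 24.17
tool_pos: [0.4845, 0.1318, 0.0574]
tool_rot: [-179.9, 0.0, 118.8]
force: [0.7, 0.1, 0.7]
grip_width: 0.03
grasp_force: 25.0
[-39.3   6.6  22.3 113.4  -2.8  60.6  13.2]
yellow [468.8 158.9] [77.5 29.9] -61.1 centre from far end [483.9 131.5]
yellow [501.2 100.1] [28.9 19.4] 28.9 centre from far end [452.6  73.3]
t [ 0.7  0.6 45.7] w [-0.   0.  -0.2] call 1 of 1
```

```bash

python3 -m creep '[{"wx":0,"wy":0,"wz":-0.2,"tx":1.2,"ty":0.8,"tz":20,"gripper":-1},{"wx":0,"wy":0,"wz":-0.2,"tx":1.2,"ty":0.8,"tz":40,"gripper":-1},{"wx":0,"wy":0,"wz":-0.2,"tx":1.2,"ty":0.8,"tz":45,"gripper":-1},{"wx":0,"wy":0,"wz":-0.2,"tx":1.2,"ty":0.8,"tz":45,"gripper":-1},{"wx":0,"wy":0,"wz":-0.2,"tx":1.2,"ty":0.8,"tz":45,"gripper":-1}]' |head -1
python3 -m creep '[{"wx":0,"wy":0,"wz":0,"tx":0,"ty":0,"tz":7,"gripper":-1},{"wx":0,"wy":0,"wz":0,"tx":0,"ty":0,"tz":14,"gripper":-1},{"wx":0,"wy":0,"wz":0,"tx":0,"ty":0,"tz":17,"gripper":-1},{"wx":0,"wy":0,"wz":0,"tx":0,"ty":0,"tz":17,"gripper":-1},{"wx":0,"wy":0,"wz":0,"tx":0,"ty":0,"tz":17,"gripper":-1}]'
python3 - <<'E'
from h import *
barat('yellow',140,.044)
plan((484.6,133.4,-7.2,119))
E
```

```text
time_s: 24.63
time_s: 25.05
tool_pos: [0.4845, 0.135, -0.0042]
tool_rot: [-180.0, -0.0, 119.2]
force: [-0.7, -0.2, -1.1]
grip_width: 0.0294
grasp_force: 25.0
yellow [469.3 161.1] [79.3 30.6] -60.8 centre from far end [484.1 134.6]
yellow [502.9 101.2] [30.1 19.8] 29.2 centre from far end [454.9  74.4]
t [-1.4 -1.   3.2] w [0.  0.  0.2] call 1 of 1
```

```bash

python3 -m creep '[{"wx":0,"wy":0,"wz":0.2,"tx":-1,"ty":-0.8,"tz":1.2,"gripper":-1},{"wx":0,"wy":0,"wz":0.2,"tx":-1,"ty":-0.8,"tz":2.4,"gripper":-1},{"wx":0,"wy":0,"wz":0.2,"tx":-1,"ty":-0.8,"tz":2.8,"gripper":-1},{"wx":0,"wy":0,"wz":0.2,"tx":-1,"ty":-0.8,"tz":2.8,"gripper":-1}]'
python3 -m creep '[{"wx":0,"wy":0,"wz":0,"tx":0,"ty":0,"tz":0,"gripper":0.15},{"wx":0,"wy":0,"wz":0,"tx":0,"ty":0,"tz":0,"gripper":0.15},{"wx":0,"wy":0,"wz":0,"tx":0,"ty":0,"tz":0,"gripper":0.15},{"wx":0,"wy":0,"wz":0,"tx":0,"ty":0,"tz":0,"gripper":0.15},{"wx":0,"wy":0,"wz":0,"tx":0,"ty":0,"tz":0,"gripper":0.15}]'|head -3
python3 -m creep '[{"wx":0,"wy":0,"wz":0,"tx":0,"ty":0,"tz":-20,"gripper":0.15},{"wx":0,"wy":0,"wz":0,"tx":0,"ty":0,"tz":-60,"gripper":0.15},{"wx":0,"wy":0,"wz":0,"tx":0,"ty":0,"tz":-65,"gripper":0.15},{"wx":0,"wy":0,"wz":0,"tx":0,"ty":0,"tz":-65,"gripper":0.15}]' | head -3
python3 -m creep '[{"wx":0,"wy":0,"wz":0,"tx":0,"ty":0,"tz":0,"gripper":0.15},{"wx":0,"wy":0,"wz":0,"tx":0,"ty":0,"tz":0,"gripper":0.15}]'|head -3
python3 - <<'E'
from h import *
barat('yellow',140,.042)
p,_=snap('top')
for b in blobs(p,'red',150):
    v,u=np.nonzero(b)
    if 440<u.mean()<540 and v.mean()>190: print(rect(ray('top',np.c_[u,v],.018)))
plan((518,-387.5,60,15.5))
plan((518,-387.5,60,195.5))
E
```

```text
time_s: 25.43
tool_pos: [0.4844, 0.1338, -0.0069]
tool_rot: [180.0, -0.0, 119.0]
force: [0.9, -0.1, -1.1]
grip_width: 0.0294
grasp_force: 25.0
time_s: 25.85
tool_pos: [0.4846, 0.1339, -0.0067]
tool_rot: [180.0, -0.0, 119.0]
time_s: 26.18
tool_pos: [0.4871, 0.1348, 0.0611]
tool_rot: [179.6, 0.0, 119.0]
time_s: 26.35
tool_pos: [0.4835, 0.1335, 0.0571]
tool_rot: [-179.9, -0.0, 119.0]
yellow [478.3 143.9] [115.5  30.3] -60.9 centre from far end [484.3 133.2]
(array([ 518.2, -386.5]), array([107.9,  28.4]), 15.6)
t [-157.5  -74.    -0.9] w [-0.   0.  34.5] call 1 of 3
t [-171.7   28.2   -1.1] w [-0.   0.  34.5] call 2 of 3
t [-125.6  120.5   -1.1] w [-0.   0.  34.5] call 3 of 3
t [-157.5  -74.    -0.9] w [ -0.   -0.  -25.5] call 1 of 3
t [-110.3 -134.6   -0.9] w [ -0.   -0.  -25.5] call 2 of 3
t [ -41.6 -169.    -1. ] w [ -0.   -0.  -25.5] call 3 of 3
```

Yellow is at (484.3,133.2), −60.9°. Now red, turned the other way to stay clear of the last joint's limit.

```bash

python3 -m creep '[{"wx":0,"wy":0,"wz":34.5,"tx":-157,"ty":-74,"tz":-1,"gripper":0.15},{"wx":0,"wy":0,"wz":34.5,"tx":-157,"ty":-74,"tz":-1,"gripper":0.15},{"wx":0,"wy":0,"wz":34.5,"tx":-157,"ty":-74,"tz":-1,"gripper":0.15},{"wx":0,"wy":0,"wz":34.5,"tx":-157,"ty":-74,"tz":-1,"gripper":0.15},{"wx":0,"wy":0,"wz":34.5,"tx":-157,"ty":-74,"tz":-1,"gripper":0.15}]' | head -3
python3 -m creep '[{"wx":0,"wy":0,"wz":34.5,"tx":-172,"ty":28,"tz":-1,"gripper":0.15},{"wx":0,"wy":0,"wz":34.5,"tx":-172,"ty":28,"tz":-1,"gripper":0.15},{"wx":0,"wy":0,"wz":34.5,"tx":-172,"ty":28,"tz":-1,"gripper":0.15},{"wx":0,"wy":0,"wz":34.5,"tx":-172,"ty":28,"tz":-1,"gripper":0.15},{"wx":0,"wy":0,"wz":34.5,"tx":-172,"ty":28,"tz":-1,"gripper":0.15}]' | head -3
python3 -m creep '[{"wx":0,"wy":0,"wz":0,"tx":0,"ty":0,"tz":0,"gripper":0.15},{"wx":0,"wy":0,"wz":0,"tx":0,"ty":0,"tz":0,"gripper":0.15},{"wx":0,"wy":0,"wz":0,"tx":0,"ty":0,"tz":0,"gripper":0.15}]' | head -3
python3 - <<'E'
from h import *
print(np.round(get_obs()['qpos'],1))
plan((518,-387.5,60,15.5))
E
```

```text
time_s: 26.87
tool_pos: [0.4949, -0.0481, 0.0587]
tool_rot: [-180.0, 0.2, 83.6]
time_s: 27.28
tool_pos: [0.5052, -0.2223, 0.0601]
tool_rot: [179.8, 0.3, 49.1]
time_s: 27.53
tool_pos: [0.5068, -0.2112, 0.0592]
tool_rot: [-179.9, 0.0, 50.2]
[-18.1  14.7  43.3 107.5 -11.3  62.3 -10.2]
t [-64.2  60.7  -0.5] w [-0.1  0.  17.4] call 1 of 2
t [-43.1  77.1  -0.5] w [-0.1  0.  17.4] call 2 of 2
```

```bash

python3 -m creep '[{"wx":0,"wy":0,"wz":17.4,"tx":-64,"ty":61,"tz":0,"gripper":0.15},{"wx":0,"wy":0,"wz":17.4,"tx":-64,"ty":61,"tz":0,"gripper":0.15},{"wx":0,"wy":0,"wz":17.4,"tx":-64,"ty":61,"tz":0,"gripper":0.15},{"wx":0,"wy":0,"wz":17.4,"tx":-64,"ty":61,"tz":0,"gripper":0.15}]' | head -3
python3 -m creep '[{"wx":0,"wy":0,"wz":17.4,"tx":-43,"ty":77,"tz":0,"gripper":0.15},{"wx":0,"wy":0,"wz":17.4,"tx":-43,"ty":77,"tz":0,"gripper":0.15},{"wx":0,"wy":0,"wz":17.4,"tx":-43,"ty":77,"tz":0,"gripper":0.15},{"wx":0,"wy":0,"wz":17.4,"tx":-43,"ty":77,"tz":0,"gripper":0.15}]' | head -3
python3 -m creep '[{"wx":0,"wy":0,"wz":0,"tx":0,"ty":0,"tz":0,"gripper":0.15},{"wx":0,"wy":0,"wz":0,"tx":0,"ty":0,"tz":0,"gripper":0.15},{"wx":0,"wy":0,"wz":0,"tx":0,"ty":0,"tz":0,"gripper":0.15},{"wx":0,"wy":0,"wz":0,"tx":0,"ty":0,"tz":0,"gripper":0.15}]'
python3 - <<'E'
from h import *
p,_=snap('wrist','w9.png')
barat('red',110,.018)
print(np.round(get_obs()['qpos'],1))
plan((518.2,-387.5,-17,15.5))
E
```

```text
time_s: 27.87
tool_pos: [0.5121, -0.3031, 0.0599]
tool_rot: [180.0, 0.1, 32.5]
time_s: 28.2
tool_pos: [0.5174, -0.39, 0.0594]
tool_rot: [-180.0, 0.1, 15.2]
time_s: 28.53
tool_pos: [0.5189, -0.3872, 0.0601]
tool_rot: [-179.9, -0.1, 15.4]
force: [-0.2, -0.6, 0.0]
grip_width: 0.0502
grasp_force: 0.0
red [ 518.5 -388.1] [109.2  29.2] 15.5 centre from far end [ 518.1 -388.2]
[ -2.6  30.   49.5  93.4 -24.3  67.9 -22.3]
t [-0.1 -0.8 77.3] w [-0.  -0.1 -0.2] call 1 of 1
```

View pics/w9.png

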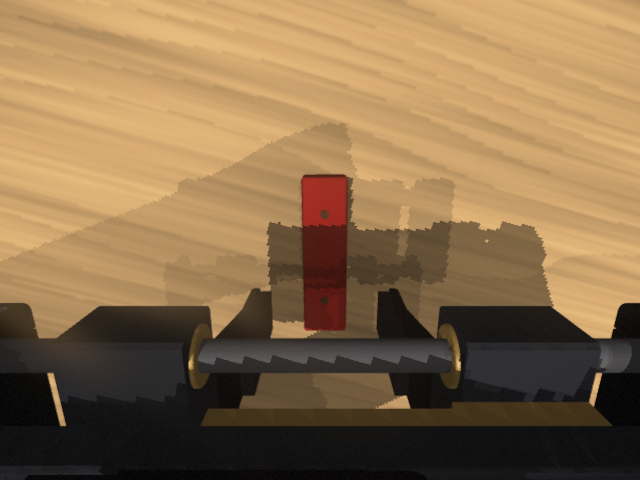

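Red is straight between the fingers, with its ends at (325,176) and (325,330).

```bash

python3 -m creep '[{"wx":0,"wy":0,"wz":0,"tx":0,"ty":0.5,"tz":30,"gripper":0.15},{"wx":0,"wy":0,"wz":0,"tx":0,"ty":0.5,"tz":60,"gripper":0.15},{"wx":0,"wy":0,"wz":0,"tx":0,"ty":0.5,"tz":77,"gripper":0.15},{"wx":0,"wy":0,"wz":0,"tx":0,"ty":0.5,"tz":77,"gripper":0.15},{"wx":0,"wy":0,"wz":0,"tx":0,"ty":0.5,"tz":77,"gripper":0.15}]'
python3 - <<'E'
from h import *
barat('red',110,.018)
plan((518.5,-388.1,-32,15.5))
E
```

```text
time_s: 29.05
tool_pos: [0.5176, -0.3894, -0.0173]
tool_rot: [-179.9, 0.1, 15.2]
force: [-0.0, 0.0, 1.5]
grip_width: 0.0503
grasp_force: 0.0
red [ 536.4 -383.2] [72.8 29.4] 15.6 centre from far end [ 518.5 -388.2]
red [ 473.5 -400.6] [29.1 16.4] -74.7 centre from far end [ 462.8 -361.6]
t [ 0.6 -2.2 16. ] w [ 0.  -0.  -0.3] call 1 of 1
```

```bash

python3 -m creep '[{"wx":0,"wy":0,"wz":0,"tx":0,"ty":-0.7,"tz":7,"gripper":0.15},{"wx":0,"wy":0,"wz":0,"tx":0,"ty":-0.7,"tz":14,"gripper":0.15},{"wx":0,"wy":0,"wz":0,"tx":0,"ty":-0.7,"tz":15.2,"gripper":0.15},{"wx":0,"wy":0,"wz":0,"tx":0,"ty":-0.7,"tz":15.2,"gripper":0.15}]' | head -3
python3 -m creep '[{"wx":0,"wy":0,"wz":0,"tx":0,"ty":0,"tz":0,"gripper":-1},{"wx":0,"wy":0,"wz":0,"tx":0,"ty":0,"tz":0,"gripper":-1},{"wx":0,"wy":0,"wz":0,"tx":0,"ty":0,"tz":0,"gripper":-1},{"wx":0,"wy":0,"wz":0,"tx":0,"ty":0,"tz":0,"gripper":-1},{"wx":0,"wy":0,"wz":0,"tx":0,"ty":0,"tz":0,"gripper":-1}]' 25
python3 -m creep '[{"wx":0,"wy":0,"wz":0,"tx":0,"ty":0,"tz":0,"gripper":-1}]' 25 | head -3
python3 -m creep '[{"wx":0,"wy":0,"wz":0,"tx":0,"ty":0,"tz":-30,"gripper":-1},{"wx":0,"wy":0,"wz":0,"tx":0,"ty":0,"tz":-70,"gripper":-1},{"wx":0,"wy":0,"wz":0,"tx":0,"ty":0,"tz":-90,"gripper":-1},{"wx":0,"wy":0,"wz":0,"tx":0,"ty":0,"tz":-90,"gripper":-1},{"wx":0,"wy":0,"wz":0,"tx":0,"ty":0,"tz":-90,"gripper":-1}]' 25
python3 - <<'E'
from h import *
barat('red',110,.109)
plan((505,-200,58,50),(426.5,101.5,58,119))
E
```

```text
time_s: 29.43
tool_pos: [0.5177, -0.389, -0.0323]
tool_rot: [-180.0, 0.0, 15.2]
time_s: 29.85
tool_pos: [0.5179, -0.3895, -0.0318]
tool_rot: [180.0, -0.0, 15.2]
force: [0.2, 0.3, 1.1]
grip_width: 0.0297
grasp_force: 25.0
time_s: 29.93
tool_pos: [0.5179, -0.3894, -0.0318]
tool_rot: [180.0, -0.0, 15.2]
time_s: 30.35
tool_pos: [0.5186, -0.3899, 0.0592]
tool_rot: [179.9, -0.1, 15.2]
force: [-1.1, -0.3, -0.3]
grip_width: 0.0297
grasp_force: 25.0
red [ 541.5 -384.4] [63.9 29.6] 15.4 centre from far end [ 519.3 -390.5]
red [ 483.4 -400.1] [29.3 18.9] -74.9 centre from far end [ 493.9 -439.1]
t [ 18.6 -92.8  -0.1] w [ -0.   -0.  -17.4] call 1 of 2
t [ 45.5 -83.   -0.2] w [ -0.   -0.  -17.4] call 2 of 2
t [  90.3 -127.    -0. ] w [  0.    0.  -34.5] call 1 of 2
t [146.3 -53.5  -0. ] w [  0.    0.  -34.5] call 2 of 2
```

```bash

python3 -m creep '[{"wx":0,"wy":0,"wz":-17.4,"tx":18.6,"ty":-93,"tz":0,"gripper":-1},{"wx":0,"wy":0,"wz":-17.4,"tx":18.6,"ty":-93,"tz":0,"gripper":-1},{"wx":0,"wy":0,"wz":-17.4,"tx":18.6,"ty":-93,"tz":0,"gripper":-1},{"wx":0,"wy":0,"wz":-17.4,"tx":18.6,"ty":-93,"tz":0,"gripper":-1}]' | head -3
python3 -m creep '[{"wx":0,"wy":0,"wz":-17.4,"tx":45.5,"ty":-83,"tz":0,"gripper":-1},{"wx":0,"wy":0,"wz":-17.4,"tx":45.5,"ty":-83,"tz":0,"gripper":-1},{"wx":0,"wy":0,"wz":-17.4,"tx":45.5,"ty":-83,"tz":0,"gripper":-1},{"wx":0,"wy":0,"wz":-17.4,"tx":45.5,"ty":-83,"tz":0,"gripper":-1}]' | head -3
python3 -m creep '[{"wx":0,"wy":0,"wz":-34.5,"tx":90,"ty":-127,"tz":0,"gripper":-1},{"wx":0,"wy":0,"wz":-34.5,"tx":90,"ty":-127,"tz":0,"gripper":-1},{"wx":0,"wy":0,"wz":-34.5,"tx":90,"ty":-127,"tz":0,"gripper":-1},{"wx":0,"wy":0,"wz":-34.5,"tx":90,"ty":-127,"tz":0,"gripper":-1},{"wx":0,"wy":0,"wz":-34.5,"tx":90,"ty":-127,"tz":0,"gripper":-1}]' | head -3
python3 -m creep '[{"wx":0,"wy":0,"wz":0,"tx":0,"ty":0,"tz":0,"gripper":-1},{"wx":0,"wy":0,"wz":0,"tx":0,"ty":0,"tz":0,"gripper":-1},{"wx":0,"wy":0,"wz":0,"tx":0,"ty":0,"tz":0,"gripper":-1}]'
python3 - <<'E'
from h import *
print(np.round(get_obs()['qpos'],1))
plan((426.5,101.5,58,119))
E
```

```text
time_s: 30.73
tool_pos: [0.5112, -0.2883, 0.0554]
tool_rot: [-179.6, -0.0, 33.1]
time_s: 31.07
tool_pos: [0.5047, -0.1958, 0.0565]
tool_rot: [-179.8, -0.0, 50.3]
time_s: 31.48
tool_pos: [0.4638, -0.0444, 0.0568]
tool_rot: [-179.8, -0.1, 85.1]
time_s: 31.73
tool_pos: [0.4659, -0.0521, 0.0578]
tool_rot: [-180.0, 0.1, 84.1]
force: [0.5, -0.6, 0.1]
grip_width: 0.0298
grasp_force: 25.0
[-32.7   2.1  36.7 118.1  -1.3  60.3  -1.2]
t [ 74.3 -27.5  -0.2] w [ -0.    0.  -17.5] call 1 of 2
t [79.2 -4.  -0.2] w [ -0.    0.  -17.5] call 2 of 2
```

```bash

python3 -m creep '[{"wx":0,"wy":0,"wz":-17.5,"tx":74,"ty":-27.5,"tz":0,"gripper":-1},{"wx":0,"wy":0,"wz":-17.5,"tx":74,"ty":-27.5,"tz":0,"gripper":-1},{"wx":0,"wy":0,"wz":-17.5,"tx":74,"ty":-27.5,"tz":0,"gripper":-1},{"wx":0,"wy":0,"wz":-17.5,"tx":74,"ty":-27.5,"tz":0,"gripper":-1}]' | head -3
python3 -m creep '[{"wx":0,"wy":0,"wz":-17.5,"tx":79,"ty":-4,"tz":0,"gripper":-1},{"wx":0,"wy":0,"wz":-17.5,"tx":79,"ty":-4,"tz":0,"gripper":-1},{"wx":0,"wy":0,"wz":-17.5,"tx":79,"ty":-4,"tz":0,"gripper":-1},{"wx":0,"wy":0,"wz":-17.5,"tx":79,"ty":-4,"tz":0,"gripper":-1}]' | head -3
python3 -m creep '[{"wx":0,"wy":0,"wz":0,"tx":0,"ty":0,"tz":0,"gripper":-1},{"wx":0,"wy":0,"wz":0,"tx":0,"ty":0,"tz":0,"gripper":-1},{"wx":0,"wy":0,"wz":0,"tx":0,"ty":0,"tz":0,"gripper":-1},{"wx":0,"wy":0,"wz":0,"tx":0,"ty":0,"tz":0,"gripper":-1}]'
python3 - <<'E'
from h import *
print(np.round(get_obs()['qpos'],1))
barat('red',110,.109)
plan((426.5,101.5,12,119))
E
```

```text
time_s: 32.07
tool_pos: [0.4455, 0.0269, 0.0577]
tool_rot: [-180.0, 0.0, 102.0]
time_s: 32.4
tool_pos: [0.4257, 0.1028, 0.0579]
tool_rot: [-180.0, 0.0, 119.4]
time_s: 32.73
tool_pos: [0.4256, 0.1018, 0.0579]
tool_rot: [-180.0, 0.0, 119.2]
force: [0.5, -0.1, -0.9]
grip_width: 0.0294
grasp_force: 25.0
[-43.4  -2.2  26.2 121.6   1.1  60.4  11.5]
red [412.9 123. ] [65.  29.4] -60.7 centre from far end [423.9 103.4]
red [442.6  69.8] [28.8 18.3] 29.2 centre from far end [478.   89.6]
t [-1.   0.6 46. ] w [0.  0.  0.3] call 1 of 1
```

```bash

python3 -m creep '[{"wx":0,"wy":0,"wz":0.3,"tx":-1.5,"ty":0.6,"tz":20,"gripper":-1},{"wx":0,"wy":0,"wz":0.3,"tx":-1.5,"ty":0.6,"tz":40,"gripper":-1},{"wx":0,"wy":0,"wz":0.3,"tx":-1.5,"ty":0.6,"tz":45,"gripper":-1},{"wx":0,"wy":0,"wz":0.3,"tx":-1.5,"ty":0.6,"tz":45,"gripper":-1},{"wx":0,"wy":0,"wz":0.3,"tx":-1.5,"ty":0.6,"tz":45,"gripper":-1}]' |head -1
python3 -m creep '[{"wx":0,"wy":0,"wz":0,"tx":0,"ty":0,"tz":7,"gripper":-1},{"wx":0,"wy":0,"wz":0,"tx":0,"ty":0,"tz":14,"gripper":-1},{"wx":0,"wy":0,"wz":0,"tx":0,"ty":0,"tz":17,"gripper":-1},{"wx":0,"wy":0,"wz":0,"tx":0,"ty":0,"tz":17,"gripper":-1},{"wx":0,"wy":0,"wz":0,"tx":0,"ty":0,"tz":17,"gripper":-1}]'
python3 - <<'E'
from h import *
barat('red',110,.0445)
plan((426.7,101.1,-7.2,119))
E
```

```text
time_s: 33.2
time_s: 33.62
tool_pos: [0.4262, 0.102, -0.0042]
tool_rot: [-180.0, -0.0, 119.2]
force: [-0.2, -0.7, -0.6]
grip_width: 0.0299
grasp_force: 25.0
red [414.2 122.3] [65.6 30. ] -60.8 centre from far end [425.  102.9]
red [444.2  68.4] [29.5 18.6] 29.2 centre from far end [409.1  48.8]
t [-0.9 -0.3  3.3] w [0.  0.  0.2] call 1 of 1
```

```bash

python3 -m creep '[{"wx":0,"wy":0,"wz":0.2,"tx":-1.6,"ty":0.1,"tz":1.2,"gripper":-1},{"wx":0,"wy":0,"wz":0.2,"tx":-1.6,"ty":0.1,"tz":2.4,"gripper":-1},{"wx":0,"wy":0,"wz":0.2,"tx":-1.6,"ty":0.1,"tz":2.8,"gripper":-1},{"wx":0,"wy":0,"wz":0.2,"tx":-1.6,"ty":0.1,"tz":2.8,"gripper":-1}]'
python3 -m creep '[{"wx":0,"wy":0,"wz":0,"tx":0,"ty":0,"tz":0,"gripper":0.15},{"wx":0,"wy":0,"wz":0,"tx":0,"ty":0,"tz":0,"gripper":0.15},{"wx":0,"wy":0,"wz":0,"tx":0,"ty":0,"tz":0,"gripper":0.15},{"wx":0,"wy":0,"wz":0,"tx":0,"ty":0,"tz":0,"gripper":0.15},{"wx":0,"wy":0,"wz":0,"tx":0,"ty":0,"tz":0,"gripper":0.15}]'|head -3
python3 -m creep '[{"wx":0,"wy":0,"wz":0,"tx":0,"ty":0,"tz":-20,"gripper":0.15},{"wx":0,"wy":0,"wz":0,"tx":0,"ty":0,"tz":-60,"gripper":0.15},{"wx":0,"wy":0,"wz":0,"tx":0,"ty":0,"tz":-80,"gripper":0.15},{"wx":0,"wy":0,"wz":0,"tx":0,"ty":0,"tz":-80,"gripper":0.15},{"wx":0,"wy":0,"wz":0,"tx":0,"ty":0,"tz":-80,"gripper":0.15}]' | head -3
python3 - <<'E'
from h import *
barat('red',110,.042)
plan((500,-150,150,119))
E
```

```text
time_s: 34.0
tool_pos: [0.4272, 0.1006, -0.0069]
tool_rot: [-180.0, -0.0, 119.0]
force: [-0.3, 0.2, -0.5]
grip_width: 0.0294
grasp_force: 25.0
time_s: 34.42
tool_pos: [0.4273, 0.1008, -0.0068]
tool_rot: [180.0, -0.0, 119.0]
time_s: 34.83
tool_pos: [0.4283, 0.1012, 0.0743]
tool_rot: [179.8, -0.0, 119.0]
red [426.2 101.1] [109.4  29.6] -60.8 centre from far end [426.3 100.8]
t [-127.3  -28.9  -38.5] w [ 0. -0. -0.] call 1 of 2
t [-127.3  -28.9  -38.5] w [ 0. -0. -0.] call 2 of 2
```

Red is at (426.2,101.1). I back the arm off and check everything from the top.

```bash

python3 -m creep '[{"wx":0,"wy":0,"wz":0,"tx":-10,"ty":-2,"tz":-38,"gripper":0.15},{"wx":0,"wy":0,"wz":0,"tx":-127,"ty":-29,"tz":-38,"gripper":0.15},{"wx":0,"wy":0,"wz":0,"tx":-127,"ty":-29,"tz":-38,"gripper":0.15},{"wx":0,"wy":0,"wz":0,"tx":-127,"ty":-29,"tz":-38,"gripper":0.15},{"wx":0,"wy":0,"wz":0,"tx":-127,"ty":-29,"tz":-38,"gripper":0.15}]'|head -3
python3 -m creep '[{"wx":0,"wy":0,"wz":0,"tx":-127,"ty":-29,"tz":-38,"gripper":0.15},{"wx":0,"wy":0,"wz":0,"tx":-127,"ty":-29,"tz":-38,"gripper":0.15},{"wx":0,"wy":0,"wz":0,"tx":-127,"ty":-29,"tz":-38,"gripper":0.15},{"wx":0,"wy":0,"wz":0,"tx":-127,"ty":-29,"tz":-38,"gripper":0.15},{"wx":0,"wy":0,"wz":0,"tx":-127,"ty":-29,"tz":-38,"gripper":0.15}]'|head -3
python3 -m creep '[{"wx":0,"wy":0,"wz":0,"tx":0,"ty":0,"tz":0,"gripper":0.15},{"wx":0,"wy":0,"wz":0,"tx":0,"ty":0,"tz":0,"gripper":0.15},{"wx":0,"wy":0,"wz":0,"tx":0,"ty":0,"tz":0,"gripper":0.15}]'
python3 - <<'E'
from h import *
p,d=snap('top','top2.png')
for c in HUE:
    for b in blobs(p,c,150):
        v,u=np.nonzero(b)
        if 170<u.mean()<330 and 160<v.mean()<320: print(c,rect(ray('top',np.c_[u,v],.042)))
for q in ['sanding_centre','tape_centre']: print(q,[(np.round(r['point'],3).tolist(),round(r['confidence'],2)) for r in nets.place_of(q,'top')][:2])
E
```

```text
time_s: 35.3
tool_pos: [0.4637, -0.0326, 0.1103]
tool_rot: [-179.9, 0.2, 118.4]
time_s: 35.72
tool_pos: [0.4993, -0.154, 0.1488]
tool_rot: [-179.9, 0.1, 118.6]
time_s: 35.97
tool_pos: [0.4988, -0.1475, 0.1479]
tool_rot: [-179.9, -0.1, 119.1]
force: [0.5, -0.4, 0.4]
grip_width: 0.0504
grasp_force: 0.0
blue (array([599.7, 198.2]), array([197.9,  29.2]), -60.8)
green (array([542. , 166.4]), array([167.9,  28.6]), -61.0)
yellow (array([483.6, 133.2]), array([138.,  31.]), -61.4)
red (array([426.6, 101.4]), array([107.8,  28.6]), -61.1)
sanding_centre [([0.76, -0.062, 0.023], 0.88), ([0.604, 0.198, 0.034], 0.74)]
tape_centre [([0.751, -0.317, 0.016], 0.64), ([0.538, 0.171, 0.034], 0.36)]
```

View pics/top2.png

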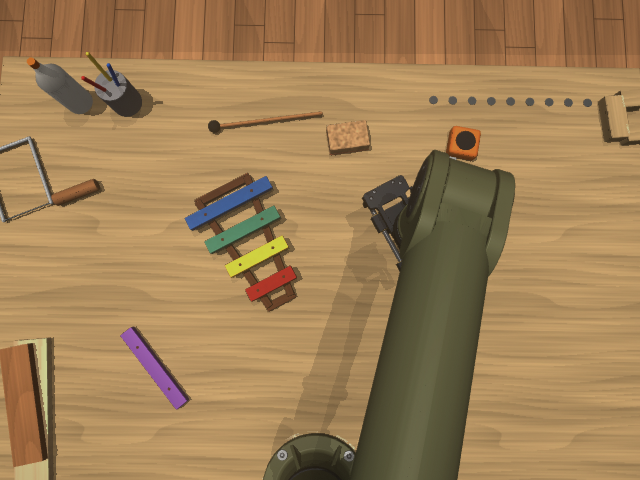

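The four bars lie in order on the frame: blue (229,203), green (243,230), yellow (257,256) and red (271,284). Each is within about 1 mm of its seat and square. The sanding block, the tape measure and the purple bar have not moved, and the arm is clear.

```bash
python3 -c "
from cell import env
print(env.sign_off())"
```

```text
the job is handed in; nothing more can be done
None
```

The job is handed in: blue, green, yellow and red lie flat and square on seats 1 to 4, each within about 1 mm of centre in the final top view, all released, with the sanding block and tape measure left where they were.

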